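Re-seat a plate carrier under its spring clip

TASK

The blue plate carrier on the scanning stage has slipped off its two metal stops and is clamped askew. Swing the spring clip about a quarter turn clear of it, gently push the carrier fully home, square against both stops, then swing the clip back so that its toe clamps the carrier's margin again. Hold the red thumb pad pressed down whenever the clip swings, so that the toe never drags over the carrier; force nothing, and leave the beaker, bottle and pot standing where they are.

Things in the scene. Friction and masses are not known exactly. Their poses are not given: they have to be found in the camera images.
- stage: Fixed scanning stage; mm in its frame, z up: grey base x -85..75, y -185..95, top z 18; on it a dark platen x -40..62, y -65..87, top z 38. Two aluminium stop bars rise 12 over the platen at its +x and +y sides; a spring clip stands at its -y side. Origin: at bench height straight below the centre of a carrier that is fully home, axes parallel to that carrier's.
- back_stop (a point): Middle of the foot of the back stop's face, on the platen (stage x 50, y 10, z 38 mm). The face looks to the stage's -x and runs from y -40 to 60 mm; a carrier that is home lies with its +x edge against it.
- side_stop (a point): Middle of the foot of the side stop's face, on the platen (stage x 2, y 75, z 38 mm). The face looks to the stage's -y and runs from x -36 to 40 mm; a carrier that is home lies with its +y edge against it.
- carrier: Loose blue plate carrier 100 (x) x 150 (y) x 8 mm, 0.3 kg, white coated plate in its top; origin: centre of its underside. Flat on the platen, it starts 5 to 13 mm short of both stops, slightly turned; home, its origin is 38 mm above the stage's. Its -x and -y edges overhang the platen by 10 mm or more, so a fingertip pushing there may reach below it (base 20 mm beneath).
- carrier_margin (a point): On the carrier's top (8 mm over its underside), 15 mm in from its -y edge: the bare margin where the clip's toe rests when the carrier is home and the clip square across (joint 0). A toe that is not lifted hangs lower than the carrier's top and butts against its edge instead of passing over it.
- clip_column (a point): Foot of the clip's column (stage x 10, y -155, z 18 mm), on the vertical pivot screw's axis. The clip is a steel bar 18 mm wide: an 11 mm round toe hangs 9 mm down under one end, 95 mm from the screw; a red dished thumb pad is centred 60 mm from it at the other end (46 wide, 42 long; 40 between lips 5 high). It rocks like a seesaw: a spring holds the toe down, the pad up.
- clip_swing (a joint): Swing of the clip about its screw, rad. 0: bar along the stage's y, toe to +y over the carrier, pad to -y. Grows as the toe swings to +x (clockwise from above): pad centre at stage x = 10 - 60 sin q, y = -155 - 60 cos q (mm). 1.57: toe to +x, clear of the carrier, pad to -x. Stops at -0.25 and 1.65. Slight friction, stays put; a fingertip pressing the pad carries it round.
- pad_below_clamped (a point): Bench-height point under the pad's centre at joint 0. The clip's height on its column was set by hand over a range of 24 mm and is not measured: with the toe on the carrier the pad's floor is 58 to 103 mm above the bench; feel for it. It begins to give at 4 to 8 N; 3 mm of pressing lifts the toe 5 mm, the hard stop comes 5 to 20 mm down, after 8 to 9 N of spring.
- pad_below_clear (a point): Bench-height point under the pad's centre at joint 1.57. With the clip clear and the toe hanging free, the pad's floor is 75 to 105 mm above the bench (not measured; feel for it). It begins to give at about 3 N; the toe passes over the carrier, whatever the height setting, when the pad is pressed to within 2 mm of its hard stop (about 22 mm down, after 8 to 9 N of spring).
- beaker: Bystander: empty beaker, 54 mm across, 70 mm high, behind the stage; origin at the centre of its underside.
- amber_bottle: Bystander: brown bottle with a white cap, 55 mm across, 105 mm high, behind the stage; origin at the centre of its underside.
- septa_pot: Bystander: white pot, 41 mm across, 42 mm high, behind the stage; origin at the centre of its underside.

How it is judged:
By the outcome, as a careful person would: the job done as asked, in the order asked, and still so for the second after the job is handed in, with the robot touching nothing.
It also fails if it takes over 72 s, if anything falls off the work surface, if the arm or the gripper's body presses on something with over 40 N, if the wrist force passes 120 N, or if a joint passes its speed limit or range.

ROBOT

A 6-joint arm with a two-finger parallel gripper is mounted at the origin on a cart in front of the work surface, level with it; the furniture and walls round the work are solid. World frame = base frame: x ahead of the robot, y to its left, z up, the work surface at z = 0. Lengths are in m, angles in rad, forces in N, time in s.
With the tool pointing down it reaches from about 0.25 to 0.725 m from the base axis. Payload 4 kg.
Tool frame: the origin (TCP) lies between the finger pads; the fingertips stand 8 mm ahead of it and the grasp point (between the pads) lies 11 mm behind it; z points along the fingers, y is the line along which they close (so a half turn about z gives the same grasp; the last joint's range is limited). The gripper opens to 85 mm and grips with 20 to 120 N. Pads are 22 mm wide; open, the fingers measure 114 mm over their backs; the gripper's body (76 mm by 85 mm) begins 54 mm behind the grasp point. The pads swing forward as they close: fully open they stand 13 mm farther back than shut.
Start: joints at [1.106, 0.241, 0.005, 1.335, 0, 1.571], TCP at [0.224, 0.447, 0.214] pointing down, gripper open.
Joint ranges: [-2.72, 2.72], [-1.05, 1.87], [-1.09, 1.28], [-1.99, 2.15], [-1.42, 1.44], [-3.14, 3.14]. Speed limits (rad/s): [2.79, 2.79, 3.14, 3.14, 3.14, 3.14].

INTERFACE

Orientations are given as a unit quaternion [x, y, z, w].
In Python, from workcell import status, viewer, bot gives the robot as it stands.
- The arm moves only by the tool servo_tool, never from a script. Its argument "commands" is a list of rows, each a list of 5 numbers: the finger opening in mm, from 0 to 85.4, then the shift along the tool's x, y, z in mm, then the turn about the tool's z in rad. A call has 1 to 20 rows; each row shifts and turns the commanded pose from where the row before left it, along the tool's axes as they then stand; what a row does not reach is not made up. A row lasts 1/8 s, in which the tool goes at most 62.5 mm and 10.7 degrees, less where a joint would pass 70% of its speed; a pose out of reach is approached as far as the arm can. A call is refused whole if a number of a shift passes 62.5 or a number of a turn 0.188, either way. A call with a gripper value outside its range is refused whole. The fingers move at their own pace and stop on an object; the grip force is fixed at half the most. Time passes only in rows, so rows that do not move let the fingers close. It gives the time, the measured TCP pose, the force, the opening and the grip force at its end, in the units of the state.
- status.get_obs(): the state, without advancing time (a new reading comes with each control period).
- viewer.camera(name): name is "scene" or "top"; returns (picture, depth): 400x640x3 uint8, red, green, blue; 400x640 float32, m along the optical axis (not along the pixel's ray), 0 where there is no reading.
- viewer.get_calibration(name): a dict with "camera_matrix" (3x3 intrinsics, pixels), "distortion" ([k1, k2, p1, p2, k3] as OpenCV has them; the pictures are not rectified), "R" (3x3) and "t" (3): a world point X has camera coordinates R X + t. Camera axes: x right, y down, z forward; pixel columns grow to the right and rows downward; lengths in m; the calibration is good to about 2 mm. A picture is of the moment at which its call begins. get_calibration takes no time and is no camera call.
- bot.job_done(): hands the job in; it is judged then, once.
Trained networks look in the newest picture that a camera, given by its name, has taken for a name from the list of things; names that differ only in an ending like _2 or _b are one class to them, and where a whole thing is asked for, a point or a joint stands for the part that bears it (a point fixed in the world has none). Each returns a list of dicts, best first, with "p" (0 to 1); they miss things now and then, are a little off and sometimes report something else, mostly with a low value. They report only what shows in the picture. A call takes as long as a camera call.
- viewer.masks_of(camera, label): "mask" (400x640 bool, what is visible of it) and "pixel" ([row, column] in pixels, amid what is visible of it).
- viewer.spot_point(camera, label): "pixel" ([row, column] in pixels: a listed point, or the origin of a listed thing).
The state is a dict: "clock": time; "joint_pos": joint angles; "joint_vel": joint speeds; "tau": joint torques, N m; "eef_pos": TCP position; "tool_rot": TCP orientation; "ft_force": force on the tool from outside, world axes, zero at the start; "ft_torque": the same for the moment, N m; "grip_width": finger opening in m; "grasp_force": force on a finger pad.
Only numpy, scipy, OpenCV 4.12 (cv2) and the standard library are available. Lean on these libraries where they do the work, as an engineer would, in place of code of your own. Each camera call takes 0.05 s, during which the arm holds its last target. There are 200 camera calls.

## Working session

There is one attempt and no reset: what is moved stays moved. The work goes in short steps, Python scripts to look and compute and a tool call to move; the robot and the scene stay as the last step left them, time stands still between calls to the robot, and variables do not carry over. Pictures are saved under pics/ and viewed, at most 10 in all, crops included, and the job is handed in when it is done.

Besides the shell and the picture viewer there is one more tool, called after "Call:" as a command line: name --pt "numbers of a row" for each row, then --argument value for the rest. servo_tool: Moves the arm, as the interface text tells. Its arguments: {"type":"object","properties":{"commands":{"type":"array"}},"required":["commands"]}

```bash
mkdir -p pics
cat > h.py <<'E'
import numpy as np, cv2
from workcell import status, viewer, bot
def cal(n):
    c=viewer.get_calibration(n); return [np.array(c[k],float) for k in("camera_matrix","distortion","R","t")]
def ray(n,px):
    K,d,R,t=cal(n)
    u=cv2.undistortPoints(np.array([[[px[1],px[0]]]],float),K,d)[0,0]
    return -R.T@t, R.T@np.array([u[0],u[1],1.])
def at_z(n,px,z):
    o,r=ray(n,px); return o+r*(z-o[2])/r[2]
def at_depth(n,px,dep):
    o,r=ray(n,px); return o+r*dep
def proj(n,X):
    K,d,R,t=cal(n); return cv2.projectPoints(np.array(X,float).reshape(-1,1,3),cv2.Rodrigues(R)[0],t,K,d)[0].reshape(-1,2)
def save(n,f):
    p,dd=viewer.camera(n); cv2.imwrite('pics/'+f,p[:,:,::-1]); return p,dd
E
python3 - <<'E'
from h import *
o=status.get_obs(); print({k:np.round(v,3) for k,v in o.items()})
for n in("scene","top"):
    p,d=save(n,n+'0.png'); np.save(n+'d.npy',d)
    print(n,'cam at',ray(n,[200,320])[0])
    for l,z in(("back_stop",.038),("side_stop",.038),("carrier",.038),("carrier_margin",.046),("clip_column",.018),("pad_below_clamped",0),("pad_below_clear",0),("beaker",0),("amber_bottle",0),("septa_pot",0)):
        r=viewer.spot_point(n,l)[:1]
        for q in r: print(l,np.round(q['p'],2),np.round(q['pixel'],1),np.round(at_z(n,q['pixel'],z),4))
E
```

```text
{'clock': np.float64(0.0), 'joint_pos': array([ 1.106,  0.241,  0.004,  1.335, -0.   ,  1.571]), 'joint_vel': array([-0.001,  0.   , -0.001, -0.   ,  0.001, -0.001]), 'tau': array([-1.0000e-03, -3.7232e+01,  2.5241e+01,  1.7000e-02,  0.0000e+00,
        0.0000e+00]), 'eef_pos': array([0.224, 0.446, 0.213]), 'tool_rot': array([ 0.23 ,  0.973, -0.001, -0.   ]), 'ft_force': array([ 0.084,  0.33 , -0.159]), 'ft_torque': array([-0.034,  0.009,  0.019]), 'grasp_force': np.float64(0.0), 'grip_width': np.float64(0.085)}
scene cam at [ 0.12667948 -0.6672227   0.65698259]
back_stop 0.8 [210.8 320.2] [ 0.5647 -0.2294  0.038 ]
side_stop 0.79 [202.5 288.8] [ 0.5315 -0.1595  0.038 ]
carrier 0.58 [223.9 300.9] [ 0.5059 -0.229   0.038 ]
clip_column 0.92 [275.2 345.8] [ 0.4879 -0.3809  0.018 ]
pad_below_clamped 0.56 [305.2 358.5] [ 0.464  -0.4379  0.    ]
pad_below_clear 0.62 [290.9 314.8] [ 0.4259 -0.3558  0.    ]
beaker 0.77 [206.3 351.9] [ 0.658  -0.2451  0.    ]
amber_bottle 0.67 [231.6 376.5] [ 0.637  -0.3397  0.    ]
septa_pot 0.6 [194.  329.9] [ 0.6511 -0.1769  0.    ]
top cam at [ 0.45008291 -0.23157763  0.94819279]
back_stop 0.95 [202.8 310.9] [ 0.557  -0.2366  0.038 ]
side_stop 0.73 [215.6 272.4] [ 0.5311 -0.1564  0.038 ]
carrier 0.79 [229.5 311.5] [ 0.5013 -0.2372  0.038 ]
carrier_margin 0.84 [233.5 339. ] [ 0.4919 -0.2935  0.046 ]
clip_column 0.8 [238.9 381.2] [ 0.4806 -0.3848  0.018 ]
pad_below_clamped 0.71 [249.5 403.6] [ 0.4576 -0.4356  0.    ]
pad_below_clear 0.79 [264.4 370.7] [ 0.427  -0.3634  0.    ]
beaker 0.65 [162.2 316.3] [ 0.6513 -0.2498  0.    ]
amber_bottle 0.86 [170.7 360.1] [ 0.6313 -0.346   0.    ]
septa_pot 0.73 [161.3 283.5] [ 0.654  -0.1776  0.    ]
```

Run:
```python
from h import *
# fit stage pose from points (both cams averaged)
S=np.array([[50,10],[2,75],[10,-155],[10,-215],[-50,-155]])/1e3
W=np.array([[[.5647,-.2294],[.5315,-.1595],[.4879,-.3809],[.464,-.4379],[.4259,-.3558]],[[.557,-.2366],[.5311,-.1564],[.4806,-.3848],[.4576,-.4356],[.427,-.3634]]])
for w in (W[0],W[1],W.mean(0)):
    sc,wc=S.mean(0),w.mean(0);a=S-sc;b=w-wc
    th=np.arctan2((a[:,0]*b[:,1]-a[:,1]*b[:,0]).sum(),(a*b).sum());R=np.array([[np.cos(th),-np.sin(th)],[np.sin(th),np.cos(th)]])
    t=wc-R@sc;print('th',th,'t',t,'res mm',np.round((w-(S@R.T+t))*1e3,1).tolist())
for n,x0,y0,w,h,s in(("top",225,120,220,180,3.3),("scene",240,150,180,200,3)):
    p=cv2.imread('pics/%s0.png'%n)[y0:y0+h,x0:x0+w]
    cv2.imwrite('pics/%s0c.png'%n,cv2.resize(p,None,fx=s,fy=s,interpolation=2))
```

```text
th -0.26497075527797054 t [ 0.51359909 -0.22661891] res mm [[0.2, 0.7], [-3.7, -4.7], [5.2, -2.1], [-2.9, -1.2], [1.1, 7.3]]
th -0.2708276943926233 t [ 0.50996294 -0.22939049] res mm [[-3.8, -3.5], [-0.9, 1.3], [2.5, -3.4], [-4.5, 3.6], [6.7, 2.0]]
th -0.26789673208918097 t [ 0.51178088 -0.22800428] res mm [[-1.8, -1.4], [-2.3, -1.7], [3.9, -2.7], [-3.7, 1.2], [3.9, 4.6]]
```

View pics/top0c.png

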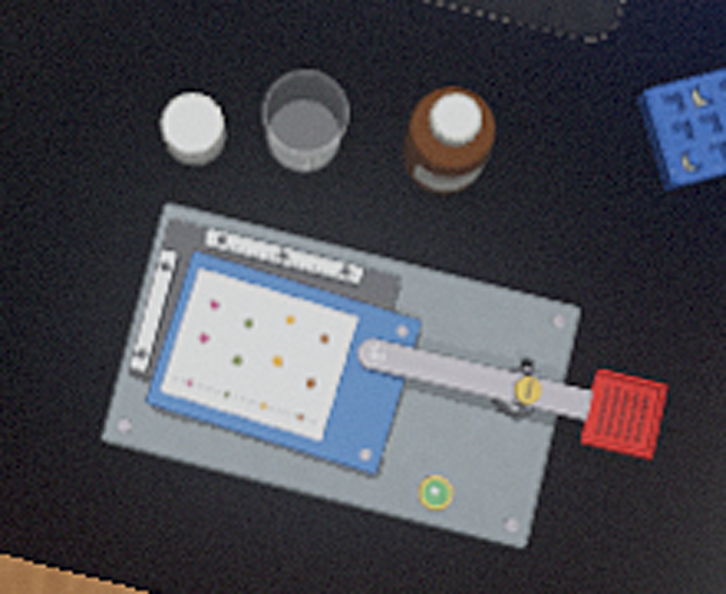

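View pics/scene0c.png

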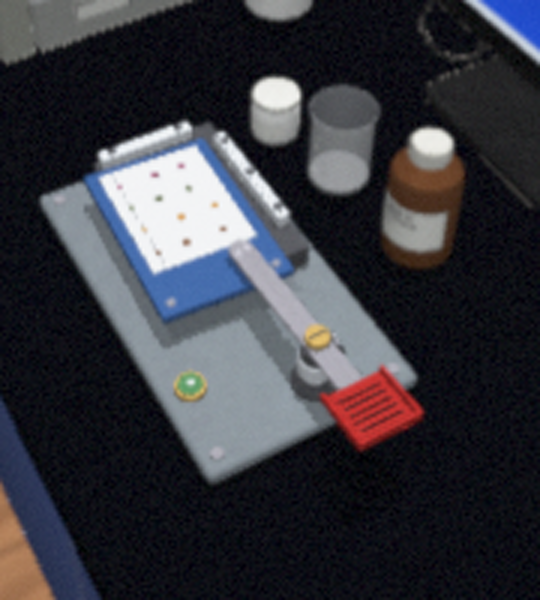

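The top picture shows the base corners at crop px (165,205), (580,305), (527,547) and (103,440). The carrier corners are at about (197,252), (420,320), (380,475) and (148,402), and the red pad is at about (624,413). The scene view agrees: the clip lies across the carrier and the bystanders stand behind the stage.

Run:
```python
from h import *
def px(c): return [c[1]/3.3+120-.35, c[0]/3.3+225-.35]
def fit(S,w):
    sc,wc=S.mean(0),w.mean(0);a=S-sc;b=w-wc
    th=np.arctan2((a[:,0]*b[:,1]-a[:,1]*b[:,0]).sum(),(a*b).sum());R=np.array([[np.cos(th),-np.sin(th)],[np.sin(th),np.cos(th)]])
    t=wc-R@sc;print('th',round(th,4),'t',t.round(4),'res mm',np.round((w-(S@R.T+t))*1e3,1).tolist());return th,t,R
S=np.array([[75,95],[75,-185],[-85,-185],[-85,95]])/1e3
w=np.array([at_z('top',px(c),.018)[:2] for c in((165,205),(580,305),(527,547),(103,440))])
th,t,R=fit(S,w)
# scene corners too (crop 3x, off 240,150)
w2=np.array([at_z('scene',[c[1]/3+150-.35,c[0]/3+240-.35],.018)[:2] for c in((415,380),(212,480),(42,197))])
fit(S[1:],w2)
C=np.array([[50,75],[50,-75],[-50,-75],[-50,75]])/1e3
wc=np.array([at_z('top',px(c),.046)[:2] for c in((197,252),(420,320),(380,475),(148,402))])
thc,tc,_=fit(C,wc)
print('carrier in stage mm',(R.T@(tc-t))*1e3,thc-th,'corners',((wc-t)@R*1e3).round(1).tolist())
for n in('top','scene'):
    d=np.load(n+'d.npy');p=cv2.imread('pics/%s0.png'%n).astype(int)
    m=(p[:,:,2]>120)&(p[:,:,1]<80)&(p[:,:,0]<80); k,l,st,_=cv2.connectedComponentsWithStats(m.astype('u1'));i=1+np.argmax(st[1:,4])
    ys,xs=np.where((l==i)&(d>0)); P=np.array([at_depth(n,(y,x),d[y,x]) for y,x in zip(ys,xs)])
    q=(np.median(P,0)); print(n,len(P),'pad',q.round(4),'z pct',np.percentile(P[:,2],[5,25,50,75,95]).round(4),'stage',((q[:2]-t)@R*1e3).round(1), ((P[:,:2].mean(0)-t)@R*1e3).round(1))
```

```text
th -0.2545 t [ 0.5114 -0.2317] res mm [[-2.3, -1.0], [-0.3, 1.7], [1.0, 1.0], [1.6, -1.7]]
th -0.2751 t [ 0.5131 -0.2319] res mm [[-2.9, 2.7], [2.3, -1.2], [0.6, -1.5]]
th -0.3078 t [ 0.5013 -0.2369] res mm [[-0.9, -1.2], [0.0, 2.6], [-0.2, -0.7], [1.1, -0.8]]
carrier in stage mm [-8.36882704 -7.62197764] -0.05326324183647779 corners [[45.0, 63.2], [36.9, -82.6], [-62.3, -80.5], [-53.1, 69.4]]
top 506 pad [ 0.4657 -0.4423  0.0664] z pct [0.0613 0.0649 0.0664 0.0683 0.0726] stage [   8.8 -215.4] [   9.1 -216. ]
scene 457 pad [ 0.4669 -0.4411  0.0666] z pct [0.0642 0.0656 0.0666 0.0684 0.0718] stage [   9.7 -213.9] [   9.6 -213.9]
```

```bash
cat >> h.py <<'E'
TH,T=-0.26,np.array([.5117,-.2308])
RS=np.array([[np.cos(TH),-np.sin(TH)],[np.sin(TH),np.cos(TH)]])
def pose():
    o=status.get_obs(); x,y,z,w=o['tool_rot']
    yaw=np.arctan2(2*(x*y+w*z),1-2*(y*y+z*z))
    s=(np.array(o['eef_pos'][:2])-T)@RS*1e3
    return np.array([s[0],s[1],o['eef_pos'][2]*1e3-8,yaw-TH]),o
def rows(wps,g=0):
    """wps: (n, stage x, y, tip z mm, tool-x yaw in stage) ; prints tool rows"""
    p,o=pose(); F=(np.array(o['ft_force'][:2]))@RS
    print('t %.2f'%o['clock'],'stage pose',p.round(3),'Fstage',F.round(1),round(o['ft_force'][2],1))
    out=[]
    for n,*q in wps:
        q=np.array(q,float); s0=p.copy()
        for i in range(1,n+1):
            e=s0+(q-s0)*i/n; d=e-p; c,s=np.cos(p[3]),np.sin(p[3])
            out.append([g,round(c*d[0]+s*d[1],1),round(s*d[0]-c*d[1],1),round(-d[2],1),round(-d[3],3)]); p=e
    print(out)
def swing(q0,q1,n,z,yaw0,lead=0):
    out=[]
    for q in np.linspace(q0,q1,n+1)[1:]: out.append((1,10-60*np.sin(q+lead),-155-60*np.cos(q+lead),z,yaw0-(q-q0)))
    return out
E
python3 -c "
from h import *
import math
rows([(18,10,-215,150,math.pi/2)])"
```

```text
t 1.10 stage pose [-452.163  581.051  206.309    2.937] Fstage [-1.1 -0.1] -0.0
[[0, np.float64(-34.1), np.float64(-38.1), np.float64(3.1), np.float64(0.076)], [0, np.float64(-36.9), np.float64(-35.4), np.float64(3.1), np.float64(0.076)], [0, np.float64(-39.5), np.float64(-32.5), np.float64(3.1), np.float64(0.076)], [0, np.float64(-41.8), np.float64(-29.4), np.float64(3.1), np.float64(0.076)], [0, np.float64(-44.0), np.float64(-26.1), np.float64(3.1), np.float64(0.076)], [0, np.float64(-45.8), np.float64(-22.7), np.float64(3.1), np.float64(0.076)], [0, np.float64(-47.4), np.float64(-19.2), np.float64(3.1), np.float64(0.076)], [0, np.float64(-48.7), np.float64(-15.5), np.float64(3.1), np.float64(0.076)], [0, np.float64(-49.8), np.float64(-11.8), np.float64(3.1), np.float64(0.076)], [0, np.float64(-50.5), np.float64(-8.0), np.float64(3.1), np.float64(0.076)], [0, np.float64(-51.0), np.float64(-4.1), np.float64(3.1), np.float64(0.076)], [0, np.float64(-51.1), np.float64(-0.3), np.float64(3.1), np.float64(0.076)], [0, np.float64(-51.0), np.float64(3.6), np.float64(3.1), np.float64(0.076)], [0, np.float64(-50.6), np.float64(7.5), np.float64(3.1), np.float64(0.076)], [0, np.float64(-49.9), np.float64(11.3), np.float64(3.1), np.float64(0.076)], [0, np.float64(-48.9), np.float64(15.0), np.float64(3.1), np.float64(0.076)], [0, np.float64(-47.6), np.float64(18.7), np.float64(3.1), np.float64(0.076)], [0, np.float64(-46.0), np.float64(22.2), np.float64(3.1), np.float64(0.076)]]
```

Call:
servo_tool --pt "0 -34 -38 3 0.076" --pt "0 -37 -35 3 0.076" --pt "0 -39.5 -32.5 3 0.076" --pt "0 -42 -29.5 3 0.076" --pt "0 -44 -26 3 0.076" --pt "0 -46 -22.5 3 0.076" --pt "0 -47.5 -19 3 0.076" --pt "0 -48.5 -15.5 3 0.076" --pt "0 -50 -12 3 0.076" --pt "0 -50.5 -8 3 0.076" --pt "0 -51 -4 3 0.076" --pt "0 -51 0 3 0.076" --pt "0 -51 3.5 3 0.076" --pt "0 -50.5 7.5 3 0.076" --pt "0 -50 11.5 3 0.076" --pt "0 -49 15 3 0.076" --pt "0 -47.5 18.5 3 0.076" --pt "0 -46 22 3 0.076" --pt "0 0 0 0 0"

```text
clock: 3.48
eef_pos: [0.4657, -0.4438, 0.1577]
tool_rot: [0.794, 0.607, -0.0, -0.001]
ft_force: [0.1, 0.8, 0.3]
grip_width: -0.0001
grasp_force: 0.0
```

```bash
sed -i 's/print(out)/print(str([[float(v) for v in r] for r in out]).replace(" ",""))/' h.py; python3 -c "
from h import *
import math
rows([(6,10,-215,86,math.pi/2)])"
```

```text
t 3.48 stage pose [  10.351 -217.702  149.741    1.565] Fstage [-0.2  0.8] 0.3
[[0.0,0.5,-0.1,10.6,-0.001],[0.0,0.5,-0.1,10.6,-0.001],[0.0,0.5,-0.1,10.6,-0.001],[0.0,0.5,-0.1,10.6,-0.001],[0.0,0.5,-0.1,10.6,-0.001],[0.0,0.5,-0.1,10.6,-0.001]]
```

Call:
servo_tool --pt "0 0.5 0 15 0" --pt "0 0.5 0 15 0" --pt "0 0.5 0 15 0" --pt "0 0.5 0 15 0" --pt "0 0.5 0 10 0" --pt "0 0 0 4 0" --pt "0 0 0 2 0" --pt "0 0 0 2 0" --pt "0 0 0 0 0"

```text
clock: 4.6
eef_pos: [0.4668, -0.4386, 0.0825]
tool_rot: [0.793, 0.609, 0.0, 0.0]
ft_force: [-1.0, -0.0, 0.3]
grip_width: -0.0001
grasp_force: 0.0
```

Call:
servo_tool --pt "0 -1 0 2 0" --pt "0 -1 0 2 0" --pt "0 0 0 2 0" --pt "0 0 0 1 0" --pt "0 0 0 0 0"

```text
clock: 5.22
eef_pos: [0.4661, -0.4403, 0.0752]
tool_rot: [0.793, 0.609, -0.0, -0.0]
ft_force: [0.6, 0.3, -0.5]
grip_width: 0.0002
grasp_force: 0.0
```

Call:
servo_tool --pt "0 -1 0 1 0" --pt "0 0 0 1 0" --pt "0 0 0 1 0" --pt "0 0 0 0 0"

```text
clock: 5.72
eef_pos: [0.4658, -0.4412, 0.0722]
tool_rot: [0.793, 0.609, -0.0, -0.0]
ft_force: [0.8, 0.3, -0.3]
grip_width: 0.0001
grasp_force: 0.0
```

Call:
servo_tool --pt "0 0 0 1 0" --pt "0 0 0 1 0" --pt "0 0 0 0 0"

```text
clock: 6.1
eef_pos: [0.4658, -0.4413, 0.0702]
tool_rot: [0.793, 0.609, -0.0, -0.0]
ft_force: [-0.0, -0.7, -0.0]
grip_width: 0.0
grasp_force: 0.0
```

Call:
servo_tool --pt "0 0 0 1 0" --pt "0 0 0 0 0"

```text
clock: 6.35
eef_pos: [0.4658, -0.4413, 0.0692]
tool_rot: [0.793, 0.609, -0.0, -0.0]
ft_force: [-0.6, -0.8, -0.9]
grip_width: -0.0001
grasp_force: 0.0
```

Call:
servo_tool --pt "0 0 0 1 0" --pt "0 0 0 1 0" --pt "0 0 0 0 0"

```text
clock: 6.72
eef_pos: [0.4658, -0.4413, 0.0671]
tool_rot: [0.793, 0.609, -0.0, -0.0]
ft_force: [-0.4, -0.6, -0.5]
grip_width: 0.0002
grasp_force: 0.0
```

Call:
servo_tool --pt "0 0 0 1 0" --pt "0 0 0 0 0"

```text
clock: 6.98
eef_pos: [0.4658, -0.4413, 0.0662]
tool_rot: [0.793, 0.609, -0.0, -0.0]
ft_force: [0.2, 0.8, 0.3]
grip_width: 0.0003
grasp_force: 0.0
```

Run:
```python
from h import *
p,d=save('scene','s1.png'); c=cv2.resize(p[220:330,300:440,::-1],None,fx=5,fy=5,interpolation=2)
cv2.imwrite('pics/s1c.png',c)
pp,o=pose();e=np.array(o['eef_pos']);print(pp,proj('scene',[e-[0,0,.008]]))
```

```text
[   9.81134287 -215.19957458   58.23955298    1.56886691] [[363.11294287 288.71759753]]
```

View pics/s1c.png

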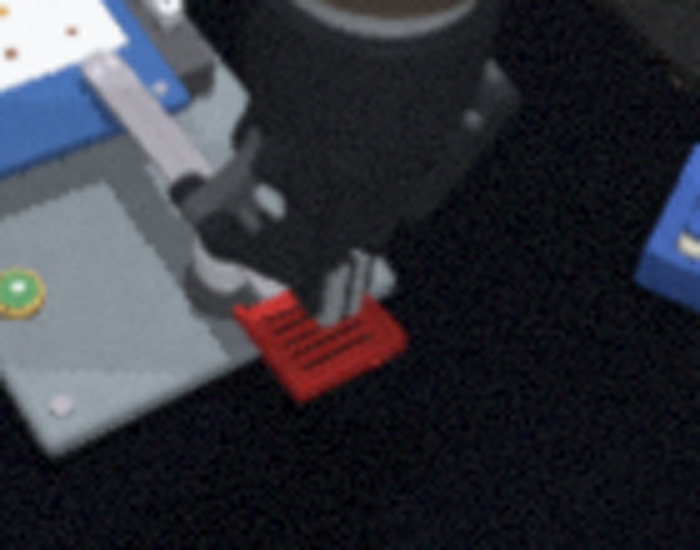

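The picture shows the closed fingers over the far half of the red pad, with the tip at about px (367,285) in the full image. Pad contact isn't clear, so I'll check depth bias.

Run:
```python
from h import *
for n in('scene','top'):
    p,d=viewer.camera(n)
    d0=np.load(n+'d.npy')
    for nm,s,z in(('base',(-60,-120),18),('base2',(-70,-20),18),('platenback',(56,-50),38)):
        w=T+RS@(np.array(s)/1e3); u=proj(n,[[w[0],w[1],z/1e3]])[0].round().astype(int)
        P=[at_depth(n,(y,x),d0[y,x])[2]*1e3 for y in range(u[1]-2,u[1]+3) for x in range(u[0]-2,u[0]+3) if d0[y,x]>0]
        print(n,nm,np.median(P).round(1))
    m=(p[:,:,0]>110)&(p[:,:,1]<80)&(p[:,:,2]<80)&(d>0); ys,xs=np.where(m)
    P=np.array([at_depth(n,(y,x),d[y,x]) for y,x in zip(ys,xs)])
    S=(P[:,:2]-T)@RS*1e3; k=(abs(S[:,0]-10)<16)&(abs(S[:,1]+215)<16)
    print(n,'pad floor z',np.percentile(P[k,2]*1e3,[5,25,50,75,95]).round(1),k.sum(),'extent x',np.percentile(S[:,0],[1,99]).round(1),'y',np.percentile(S[:,1],[1,99]).round(1))
    # finger pixels: gray near tip
    u=proj(n,[np.array(status.get_obs()['eef_pos'])-[0,0,.008]])[0]; print('tip proj',u.round(1))
    A,B=np.mgrid[int(u[1])-14:int(u[1])+6,int(u[0])-8:int(u[0])+12]; 
    Q=[(a,b,at_depth(n,(a,b),d[a,b])) for a,b in zip(A.ravel(),B.ravel()) if d[a,b]>0 and p[a,b].ptp() <35] if hasattr(p[0,0],'ptp') else [(a,b,at_depth(n,(a,b),d[a,b])) for a,b in zip(A.ravel(),B.ravel()) if d[a,b]>0 and np.ptp(p[a,b].astype(int))<35]
    zz=np.array([q[2] for q in Q]); print('grey min z',np.sort(zz[:,2])[:8].round(4) if len(zz) else None)
```

```text
scene base 23.7
scene base2 18.4
scene platenback 38.7
scene pad floor z [64.7 65.7 66.3 67.  68.3] 113 extent x [-411.5  231.4] y [-259.4 1980.8]
tip proj [363.1 288.7]
grey min z [0.0148 0.0175 0.0638 0.064  0.0643 0.0646 0.0652 0.0716]
top base 23.1
top base2 17.9
top platenback 38.1
top pad floor z [63.  64.5 65.7 66.6 68.3] 102 extent x [-427.9  234.3] y [-258.9  651.7]
tip proj [412.4 245. ]
grey min z [-0.0037 -0.0028 -0.0024 -0.0024 -0.0022 -0.0022 -0.0019 -0.0009]
```

Call:
servo_tool --pt "0 0 0 1 0" --pt "0 0 0 1 0" --pt "0 0 0 0 0"

```text
clock: 7.5
eef_pos: [0.4658, -0.4412, 0.0641]
tool_rot: [0.793, 0.609, -0.0, -0.0]
ft_force: [-0.5, 0.6, -0.2]
grip_width: -0.0001
grasp_force: 0.0
```

Call:
servo_tool --pt "0 0 0 1 0" --pt "0 0 0 1 0" --pt "0 0 0 0 0"

```text
clock: 7.88
eef_pos: [0.4658, -0.4413, 0.0622]
tool_rot: [0.793, 0.609, -0.0, -0.0]
ft_force: [0.5, -0.1, -0.4]
grip_width: -0.0001
grasp_force: 0.0
```

Run:
```python
from h import *
a,_=save('top','t2.png'); b,_=save('scene','s2.png')
A=cv2.resize(a[200:290,370:470,::-1],None,fx=4,fy=4,interpolation=2);B=cv2.resize(b[240:330,320:420,::-1],None,fx=4,fy=4,interpolation=2)
cv2.imwrite('pics/ts2.png',np.hstack([A,B]))
```

```text
(no output)
```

View pics/ts2.png

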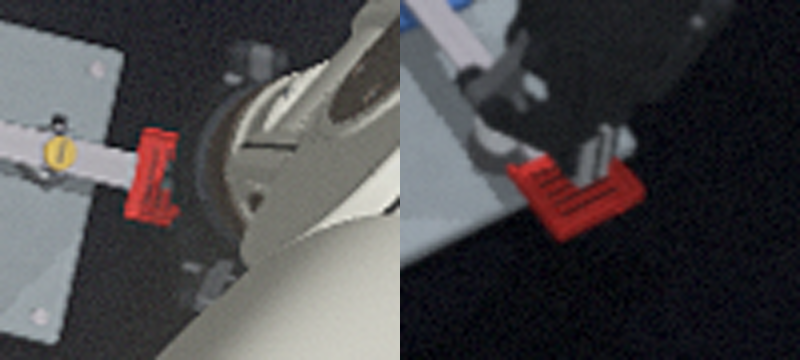

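Run:
```python
from h import *
p,d=viewer.camera('scene'); d0=np.load('scened.npy')
print('tip proj',proj('scene',[np.array(status.get_obs()['eef_pos'])-[0,0,k] for k in(.008,0)]).round(1).tolist())
for nm,D in(('now',d),('start',d0)):
    print(nm)
    for r in range(272,302,3):
        print(r,' '.join('%4d/%4d,%4d'%((lambda q:(q[2]*1e3,*((q[:2]-T)@RS*1e3)))(at_depth('scene',(r,c),D[r,c]))) if D[r,c]>0 else '  -  ' for c in range(352,382,4)))
```

```text
tip proj [[363.0, 289.9], [363.4, 287.5]]
now
272  147/ -28,-225  144/ -21,-226  134/ -10,-224  132/  -4,-226  128/   3,-227  117/  15,-224   18/  72,-174    0/  89,-168
275  140/ -28,-226  134/ -19,-226  129/ -11,-226  113/   1,-221  115/   6,-225  108/  16,-224   18/  68,-180    0/  84,-175
278   63/   2,-188   64/   8,-192  101/  -2,-216  103/   3,-220  105/   8,-225   99/  17,-225   14/  66,-184    0/  80,-180
281   65/  -1,-194   64/   5,-197   94/  -2,-217   93/   4,-220   96/   8,-225   64/  30,-212   73/  32,-220    1/  75,-187
284   66/  -5,-201   65/   0,-204   65/   7,-207   84/   4,-221   86/   9,-225   66/  26,-218   68/  31,-223    0/  72,-192
287   69/ -10,-208   65/  -2,-209   67/   2,-214   63/  10,-215   66/  15,-220   67/  21,-224   66/  28,-227   71/  32,-233
290   64/ -11,-210   65/  -6,-215   66/   0,-218   66/   6,-222   64/  12,-225   66/  18,-229   70/  22,-234    0/  63,-204
293    0/  11,-183   70/ -11,-222   66/  -3,-224   65/   2,-227   70/   6,-233   67/  14,-235    0/  52,-206   -1/  60,-209
296   -1/   7,-188   -1/  14,-191   71/  -9,-231   71/  -3,-23
[... 722 characters left out ...]
  66/   6,-208   67/  12,-212   65/  19,-214   67/  25,-219   67/  31,-223    0/  72,-192
287   70/ -11,-208   65/  -2,-209   68/   2,-214   67/   9,-217   65/  16,-220   67/  21,-224   67/  28,-228   71/  32,-233
290   65/ -12,-211   65/  -6,-215   66/   0,-218   67/   5,-222   67/  11,-226   66/  18,-229   71/  22,-235    0/  64,-204
293    0/  11,-182   71/ -12,-223   66/  -3,-224   67/   2,-227   71/   6,-233   67/  14,-235    0/  52,-206    0/  59,-210
296    1/   6,-189    0/  14,-192   70/  -8,-231   71/  -3,-235    0/  34,-204   -1/  42,-207   -      0/  55,-216
299   -1/   4,-193    2/   9,-199   67/ -10,-234    0/  24,-205    0/  30,-209   -2/  39,-212   -1/  45,-216    0/  51,-221
```

Depth puts the pad floor at about 65.5 mm, unmoved, and the fingertip visibly still above it. I'll keep feeling downward in small steps.

Call:
servo_tool --pt "0 0 0 1 0" --pt "0 0 0 1 0" --pt "0 0 0 1 0" --pt "0 0 0 0 0"

```text
clock: 8.52
eef_pos: [0.4658, -0.4413, 0.0591]
tool_rot: [0.793, 0.609, -0.0, -0.0]
ft_force: [-0.4, 0.4, 0.3]
grip_width: -0.0001
grasp_force: 0.0
```

Call:
servo_tool --pt "0 0 0 1 0" --pt "0 0 0 1 0" --pt "0 0 0 0 0"

```text
clock: 8.9
eef_pos: [0.4658, -0.4412, 0.0571]
tool_rot: [0.793, 0.609, -0.0, -0.0]
ft_force: [0.4, -0.6, -0.1]
grip_width: -0.0002
grasp_force: 0.0
```

Run:
```python
from h import *
b,d=save('scene','s3.png')
B=b[235:310,325:405,::-1].copy()
B=cv2.resize(B,None,fx=7,fy=7,interpolation=2)
e=np.array(status.get_obs()['eef_pos'])
for k,col in((.008,(0,255,0)),(-.02,(255,255,0))):
    u=proj('scene',[e-[0,0,k]])[0]; cv2.circle(B,(int((u[0]-325+.5)*7),int((u[1]-235+.5)*7)),3,col,-1)
cv2.imwrite('pics/s3c.png',B)
for r in range(276,296,2):
    print(r,' '.join('%4d/%4d,%4d'%((lambda q:(q[2]*1e3,*((q[:2]-T)@RS*1e3)))(at_depth('scene',(r,c),d[r,c]))) if d[r,c]>0 else '  -  ' for c in range(356,376,3)))
```

```text
276  131/ -19,-226  126/ -13,-226  114/  -2,-221  117/   0,-226  112/   7,-225  106/  14,-224   96/  23,-222
278  126/ -19,-226  122/ -13,-227  108/  -2,-221  103/   4,-221  104/   8,-224  101/  14,-225   16/  61,-183
280   66/   5,-197   93/  -2,-214  101/  -1,-221   98/   4,-222   98/   8,-225   92/  16,-224   71/  31,-216
282   66/   2,-201   83/   0,-212   94/   0,-221   94/   3,-224   93/   8,-226   85/  17,-224   66/  31,-217
284   65/   1,-203   67/   4,-207   86/   0,-220   89/   3,-224   87/   9,-226   80/  17,-225   64/  30,-219
286   64/   0,-207   66/   2,-210   82/   0,-222   84/   4,-225   77/  11,-224   65/  22,-220   67/  25,-224
288   64/  -3,-210   65/   0,-213   65/   5,-216   66/   9,-220   67/  14,-222   66/  19,-225   67/  23,-228
290   64/  -5,-214   65/  -1,-217   67/   2,-220   64/   8,-222   65/  12,-225   66/  16,-228   71/  19,-233
292   70/ -10,-221   66/  -4,-221   66/   0,-224   65/   5,-226   68/   8,-230   71/  12,-234   69/  17,-236
294   68/ -11,-223   67/  -7,-225   65/  -1,-227   70/   1,-232   71/   5,-235   67/  11,-235    0/  47,-206
```

View pics/s3c.png

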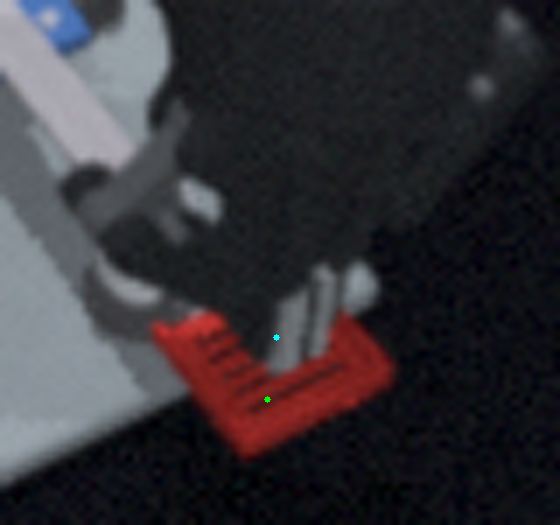

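The picture shows the finger face ending at about px (365,287), roughly 10 mm above the pad floor, and the pad has not moved. I'll carry on down by feel.

Call:
servo_tool --pt "0 0 0 1.5 0" --pt "0 0 0 1.5 0" --pt "0 0 0 0 0"

```text
clock: 9.32
eef_pos: [0.4657, -0.4412, 0.054]
tool_rot: [0.793, 0.609, -0.0, -0.0]
ft_force: [-0.5, -0.2, 0.4]
grip_width: -0.0001
grasp_force: 0.0
```

Call:
servo_tool --pt "0 0 0 1 0" --pt "0 0 0 1 0" --pt "0 0 0 0 0"

```text
clock: 9.7
eef_pos: [0.4658, -0.4413, 0.0522]
tool_rot: [0.793, 0.609, -0.0, -0.0]
ft_force: [1.4, -0.7, -0.1]
grip_width: 0.0001
grasp_force: 0.0
```

Call:
servo_tool --pt "0 0 0 1 0" --pt "0 0 0 1 0" --pt "0 0 0 0 0"

```text
clock: 10.07
eef_pos: [0.4658, -0.4413, 0.0501]
tool_rot: [0.793, 0.609, -0.0, -0.0]
ft_force: [-0.1, 0.3, -0.4]
grip_width: 0.0001
grasp_force: 0.0
```

Call:
servo_tool --pt "0 0 0 1 0" --pt "0 0 0 1 0" --pt "0 0 0 0 0"

```text
clock: 10.45
eef_pos: [0.466, -0.4414, 0.0486]
tool_rot: [0.793, 0.609, 0.0, 0.0]
ft_force: [0.3, -0.1, 0.9]
grip_width: -0.0001
grasp_force: 0.7
```

Call:
servo_tool --pt "0 0 0 1 0" --pt "0 0 0 1 0" --pt "0 0 0 0 0"

```text
clock: 10.82
eef_pos: [0.4664, -0.4417, 0.0474]
tool_rot: [0.793, 0.609, 0.0, 0.001]
ft_force: [-0.1, 1.3, 6.2]
grip_width: -0.0001
grasp_force: 2.9
```

Run:
```python
from h import *
b,d=save('scene','s4.png')
for r in range(276,296,2):
    print(r,' '.join('%4d/%4d,%4d'%((lambda q:(q[2]*1e3,*((q[:2]-T)@RS*1e3)))(at_depth('scene',(r,c),d[r,c]))) if d[r,c]>0 else '  -  ' for c in range(356,376,3)))
```

```text
276  132/ -19,-226  118/  -9,-221  115/  -3,-222  119/   0,-227  113/   6,-226  101/  17,-222  107/  18,-228
278  125/ -19,-226  120/ -12,-225  108/  -2,-222  113/   0,-227  110/   5,-228  100/  14,-225   88/  25,-221
280  120/ -18,-226  115/ -12,-226  101/  -1,-221  106/   0,-226   99/   8,-225   94/  15,-225   71/  31,-215
282  113/ -18,-226   88/  -2,-215   94/   0,-221   91/   5,-222   94/   8,-226   88/  16,-225   66/  31,-217
284   64/   1,-203   75/   1,-212   88/   0,-221   86/   5,-222   86/  10,-225   82/  16,-226   65/  29,-220
286   65/  -1,-207   76/  -1,-216   81/   0,-221   81/   5,-224   80/  10,-225   75/  17,-225   64/  27,-223
288   67/  -4,-212   66/   0,-214   75/   1,-221   75/   5,-224   74/  11,-226   65/  19,-224   64/  25,-226
290   66/  -6,-215   67/  -2,-218   61/   4,-218   73/   4,-226   66/  12,-226   64/  17,-227   72/  18,-234
292   70/ -10,-221   66/  -4,-221   66/   0,-224   65/   5,-226   66/  10,-229   70/  12,-234   66/  18,-234
294   67/ -11,-223   65/  -6,-224   65/  -1,-227   65/   3,-229   70/   5,-234   67/  11,-236   -1/  48,-205
```

Contact: 6 N at TCP z 47.4 mm, so the shut tips actually sit about 17 mm above the reported TCP. Now I'll press toward the hard stop.

Call:
servo_tool --pt "0 0 0 1 0" --pt "0 0 0 1 0" --pt "0 0 0 0 0"

```text
clock: 11.25
eef_pos: [0.4665, -0.4418, 0.0457]
tool_rot: [0.793, 0.609, 0.0, 0.001]
ft_force: [0.2, 1.5, 6.7]
grip_width: 0.0001
grasp_force: 3.4
```

Call:
servo_tool --pt "0 0 0 1 0" --pt "0 0 0 1 0" --pt "0 0 0 0 0"

```text
clock: 11.62
eef_pos: [0.4668, -0.442, 0.0441]
tool_rot: [0.793, 0.609, 0.0, 0.001]
ft_force: [-0.1, 1.2, 6.5]
grip_width: -0.0001
grasp_force: 3.9
```

Call:
servo_tool --pt "0 0 0 1 0" --pt "0 0 0 1 0" --pt "0 0 0 0 0"

```text
clock: 12.0
eef_pos: [0.4669, -0.4421, 0.0423]
tool_rot: [0.793, 0.609, 0.0, 0.002]
ft_force: [-1.6, 0.7, 8.7]
grip_width: -0.0
grasp_force: 4.2
```

Call:
servo_tool --pt "0 0 0 1 0" --pt "0 0 0 1 0" --pt "0 0 0 0 0"

```text
clock: 12.38
eef_pos: [0.4672, -0.4422, 0.0407]
tool_rot: [0.793, 0.609, 0.001, 0.002]
ft_force: [-0.5, 0.5, 10.1]
grip_width: -0.0001
grasp_force: 4.6
```

```bash
python3 -c "
from h import *
import math
p,o=pose()
rows(swing(0,1.5,18,p[2],p[3]))"
```

```text
t 12.38 stage pose [  11.3   -215.726   32.701    1.569] Fstage [-0.6  0.4] 10.1
[[0.0,0.9,-6.3,-0.0,0.083],[0.0,0.2,-5.0,-0.0,0.083],[0.0,0.2,-5.0,-0.0,0.083],[0.0,0.2,-5.0,-0.0,0.083],[0.0,0.2,-5.0,-0.0,0.083],[0.0,0.2,-5.0,-0.0,0.083],[0.0,0.2,-5.0,-0.0,0.083],[0.0,0.2,-5.0,-0.0,0.083],[0.0,0.2,-5.0,-0.0,0.083],[0.0,0.2,-5.0,-0.0,0.083],[0.0,0.2,-5.0,-0.0,0.083],[0.0,0.2,-5.0,-0.0,0.083],[0.0,0.2,-5.0,-0.0,0.083],[0.0,0.2,-5.0,-0.0,0.083],[0.0,0.2,-5.0,-0.0,0.083],[0.0,0.2,-5.0,-0.0,0.083],[0.0,0.2,-5.0,-0.0,0.083],[0.0,0.2,-5.0,-0.0,0.083]]
```

Call:
servo_tool --pt "0 0.5 -5 0 0.08" --pt "0 0.2 -5 0 0.083" --pt "0 0.2 -5 0 0.083" --pt "0 0.2 -5 0 0.083" --pt "0 0 0 0 0"

```text
clock: 13.0
eef_pos: [0.449, -0.4348, 0.041]
tool_rot: [0.883, 0.47, 0.001, 0.003]
ft_force: [-0.7, -0.2, 9.5]
grip_width: 0.0003
grasp_force: 4.5
```

```bash
cat > padq.py <<'E'
from h import *
# clip angle from the grey toe/bar & red pad
for n in('top','scene'):
    p,d=viewer.camera(n); pi=p.astype(int)
    m=(pi[:,:,0]>110)&(pi[:,:,1]<80)&(pi[:,:,2]<80)&(d>0); k,l,st,_=cv2.connectedComponentsWithStats(m.astype('u1')); i=1+np.argmax(st[1:,4]); ys,xs=np.where(l==i)
    P=np.array([at_depth(n,(y,x),d[y,x]) for y,x in zip(ys,xs)]);S=(P[:,:2]-T)@RS*1e3; c=S.mean(0)
    print(n,len(P),'pad c',c.round(1),'z',np.median(P[:,2]).round(4),'q',np.arctan2(10-c[0],-155-c[1]).round(3))
print(pose()[0].round(2),'q tool',np.arctan2(10-pose()[0][0],-155-pose()[0][1]).round(3))
E
python3 padq.py
```

```text
top 187 pad c [218.6 240.7] z 0.1623 q -2.656
scene 219 pad c [ -13.4 -219.1] z 0.0594 q 0.35
[  -8.15 -213.25   32.9     1.24] q tool 0.302
```

Clip follows the tool (q ≈ 0.3). Continue the swing.

```bash
python3 -c "
from h import *
import math
p,o=pose()
rows(swing(0.302,1.57,15,p[2],p[3]))"
```

```text
t 13.10 stage pose [  -8.147 -213.248   32.904    1.239] Fstage [-0.1 -0.9] 9.6
[[0.0,1.1,-5.1,-0.0,0.085],[0.0,0.1,-5.1,-0.0,0.085],[0.0,0.1,-5.1,-0.0,0.085],[0.0,0.1,-5.1,-0.0,0.085],[0.0,0.1,-5.1,-0.0,0.085],[0.0,0.1,-5.1,-0.0,0.085],[0.0,0.1,-5.1,-0.0,0.085],[0.0,0.1,-5.1,-0.0,0.085],[0.0,0.1,-5.1,-0.0,0.085],[0.0,0.1,-5.1,-0.0,0.085],[0.0,0.1,-5.1,-0.0,0.085],[0.0,0.1,-5.1,-0.0,0.085],[0.0,0.1,-5.1,-0.0,0.085],[0.0,0.1,-5.1,-0.0,0.085],[0.0,0.1,-5.1,-0.0,0.085]]
```

Call:
servo_tool --pt "0 1 -5 0 0.085" --pt "0 0.1 -5 0 0.085" --pt "0 0.1 -5 0 0.085" --pt "0 0.1 -5 0 0.085" --pt "0 0.1 -5 0 0.085" --pt "0 0.1 -5 0 0.085" --pt "0 0.1 -5 0 0.085" --pt "0 0.1 -5 0 0.085" --pt "0 0.1 -5 0 0.085" --pt "0 0.1 -5 0 0.085" --pt "0 0 0 0 0"

```text
clock: 14.48
eef_pos: [0.4206, -0.3931, 0.0404]
tool_rot: [0.998, 0.064, -0.001, 0.002]
ft_force: [-7.4, -0.7, 11.4]
grip_width: -0.0001
grasp_force: 6.0
```

```bash
python3 padq.py; python3 -c "
from h import *
p,o=pose()
rows(swing(np.arctan2(10-p[0],-155-p[1]),1.57,5,p[2],p[3]))"
```

```text
top 183 pad c [218.8 240.9] z 0.1627 q -2.656
scene 220 pad c [ -52.7 -185.9] z 0.059 q 1.114
[ -46.26 -180.28   32.33    0.39] q tool 1.149
t 14.57 stage pose [ -46.262 -180.279   32.334    0.388] Fstage [-6.4 -2.2] 11.0
[[0.0,1.7,-5.1,-0.0,0.084],[0.0,0.0,-5.1,-0.0,0.084],[0.0,0.0,-5.1,-0.0,0.084],[0.0,0.0,-5.1,-0.0,0.084],[0.0,0.0,-5.1,-0.0,0.084]]
```

Call:
servo_tool --pt "0 -0.7 -5 0 0.085" --pt "0 0 -5 0 0.085" --pt "0 0 -5 0 0.085" --pt "0 0 -5 0 0.085" --pt "0 0 -4.5 0 0.08" --pt "0 0 0 0 0"

```text
clock: 15.32
eef_pos: [0.4213, -0.3678, 0.0402]
tool_rot: [0.989, -0.145, -0.0, 0.001]
ft_force: [-5.3, 1.9, 12.4]
grip_width: 0.0005
grasp_force: 6.4
```

```bash
python3 padq.py; python3 -c "
from h import *
p,o=pose(); print(o['ft_force'])"
```

```text
top 187 pad c [218.5 241. ] z 0.1628 q -2.657
scene 222 pad c [ -57.7 -161.7] z 0.0595 q 1.473
[-5.2120e+01 -1.5562e+02  3.2210e+01 -3.0000e-02] q tool 1.561
[-5.76426866  1.00652976 12.15944914]
```

```bash
sed -i "s/\*1e3-8,yaw/*1e3+17,yaw/" h.py; python3 -c "
from h import *
rows([(4,-52.1,-155.6,68,-0.03),(5,-52.1,-155.6,120,-.03),(7,-98,-8,100,0),(4,-98,-8,34,0)])"
```

```text
t 15.43 stage pose [-5.21150e+01 -1.55621e+02  5.72150e+01 -3.10000e-02] Fstage [-5.8 -0.5] 12.2
[[0.0,0.0,-0.0,-2.7,-0.0],[0.0,0.0,-0.0,-2.7,-0.0],[0.0,0.0,-0.0,-2.7,-0.0],[0.0,0.0,-0.0,-2.7,-0.0],[0.0,0.0,-0.0,-10.4,-0.0],[0.0,0.0,-0.0,-10.4,-0.0],[0.0,0.0,-0.0,-10.4,-0.0],[0.0,0.0,-0.0,-10.4,-0.0],[0.0,0.0,-0.0,-10.4,-0.0],[0.0,-7.2,-20.9,2.9,-0.004],[0.0,-7.1,-20.9,2.9,-0.004],[0.0,-7.0,-20.9,2.9,-0.004],[0.0,-6.9,-21.0,2.9,-0.004],[0.0,-6.8,-21.0,2.9,-0.004],[0.0,-6.7,-21.0,2.9,-0.004],[0.0,-6.6,-21.1,2.9,-0.004],[0.0,0.0,0.0,16.5,-0.0],[0.0,0.0,0.0,16.5,-0.0],[0.0,0.0,0.0,16.5,-0.0],[0.0,0.0,0.0,16.5,-0.0]]
```

Call:
servo_tool --pt "0 -0.5 0 -2.5 0" --pt "0 0 0 -2.5 0" --pt "0 0 0 -2.5 0" --pt "0 0 0 -2.5 0" --pt "0 0 0 -2.5 0" --pt "0 0 0 -2.5 0" --pt "0 0 0 -2.5 0" --pt "0 0 0 -2.5 0" --pt "0 0 0 -2.5 0" --pt "0 0 0 -2.5 0" --pt "0 0 0 -10 0" --pt "0 0 0 -10 0" --pt "0 0 0 -10 0" --pt "0 -11 -21 0 0" --pt "0 -10 -21 0 0" --pt "0 -10 -21 0 0" --pt "0 -10 -21 0 0" --pt "0 -5 -21 0 0" --pt "0 0 -21 0 0" --pt "0 0 -21 0 -0.03"

```text
clock: 17.92
eef_pos: [0.4191, -0.2123, 0.0937]
tool_rot: [0.992, -0.129, -0.0, 0.0]
ft_force: [0.8, 0.0, 0.0]
grip_width: 0.0
grasp_force: 0.0
```

Run:
```python
from h import *
b,d=save('scene','s5.png'); cv2.imwrite('pics/s5c.png',cv2.resize(b[150:340,230:430,::-1],None,fx=3,fy=3,interpolation=2))
for l in('carrier','clip_swing'):
    for q in viewer.masks_of('scene',l)[:1]:
        m=q['mask']&(d>0); print(l,q['p'],m.sum())
        ys,xs=np.where(m);P=np.array([at_depth('scene',(y,x),d[y,x]) for y,x in zip(ys,xs)]);S=(P[:,:2]-T)@RS*1e3
        print('x',np.percentile(S[:,0],[2,50,98]).round(),'y',np.percentile(S[:,1],[2,50,98]).round(),'z',np.percentile(P[:,2]*1e3,[2,50,98]).round(1))
rows([(4,-98,-8,34,0)])
```

```text
carrier 0.95 2434
x [-57. -11.  39.] y [-79. -14.  66.] z [42.6 47.  49.2]
clip_swing 0.92 956
x [-66. -20. 101.] y [-177. -155. -132.] z [34.2 71.9 90.8]
t 18.07 stage pose [-9.40400e+01 -6.04300e+00  1.10593e+02  1.00000e-03] Fstage [0.5 0.1] -0.1
[[0.0,-1.0,0.5,19.1,0.0],[0.0,-1.0,0.5,19.1,0.0],[0.0,-1.0,0.5,19.1,0.0],[0.0,-1.0,0.5,19.1,0.0]]
```

View pics/s5c.png

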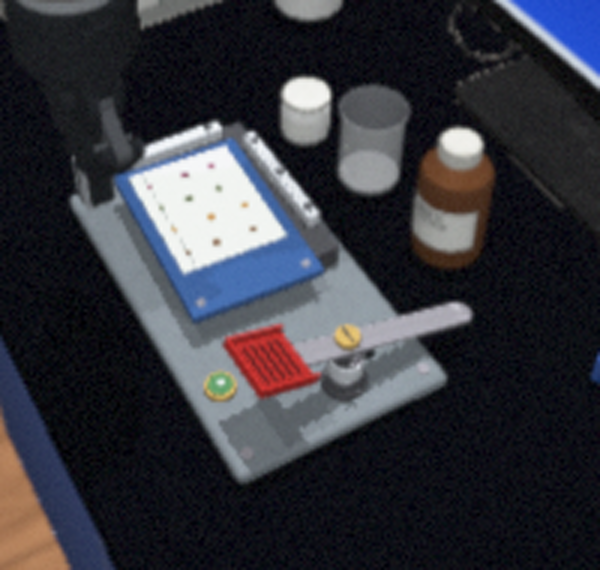

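The clip is clear (toe at px ~(460,310) in the crop, pad toward -x) and the carrier is free. Descending beside its -x edge.

Call:
servo_tool --pt "0 -1 0.5 19 0" --pt "0 -1 0.5 19 0" --pt "0 -1 0.5 19 0" --pt "0 -1 0.5 12 0" --pt "0 0 0 7 0" --pt "0 0 0 0 0"

```text
clock: 18.82
eef_pos: [0.4149, -0.2141, 0.0171]
tool_rot: [0.992, -0.13, -0.0, -0.0]
ft_force: [0.7, 0.3, 0.1]
grip_width: 0.0004
grasp_force: 0.0
```

Call:
servo_tool --pt "0 6 0 0 0" --pt "0 6 0 0 0" --pt "0 6 0 0 0" --pt "0 3 0 0 0" --pt "0 2 0 0 0" --pt "0 0 0 0 0"

```text
clock: 19.58
eef_pos: [0.4374, -0.2199, 0.0172]
tool_rot: [0.992, -0.13, -0.0, -0.0]
ft_force: [-0.0, -0.7, -0.2]
grip_width: 0.0003
grasp_force: 0.0
```

```bash
cat > car.py <<'E'
from h import *
p,o=pose();F=np.array(o['ft_force'][:2])@RS
print('t %.2f'%o['clock'],p.round(2),'F',F.round(1),round(o['ft_force'][2],1))
E
python3 car.py
```

```text
t 19.57 [-74.64  -8.53  34.25  -0.  ] F [ 0.2 -0.7] -0.2
```

Call:
servo_tool --pt "0 1.5 0 0 0" --pt "0 1.5 0 0 0" --pt "0 1.5 0 0 0" --pt "0 1.5 0 0 0" --pt "0 0 0 0 0"

```text
clock: 20.2
eef_pos: [0.4424, -0.2212, 0.0171]
tool_rot: [0.992, -0.13, -0.001, -0.0]
ft_force: [-3.0, -0.2, 1.8]
grip_width: -0.0002
grasp_force: 1.4
```

Call:
servo_tool --pt "0 1 0 0 0" --pt "0 1 0 0 0" --pt "0 1 0 0 0" --pt "0 0 0 0 0"

```text
clock: 20.7
eef_pos: [0.4465, -0.2223, 0.0173]
tool_rot: [0.992, -0.13, 0.0, -0.0]
ft_force: [-0.7, 0.3, -0.2]
grip_width: -0.0002
grasp_force: 0.5
```

```bash
python3 car.py
```

```text
t 20.70 [-65.25  -8.52  34.26  -0.  ] F [-0.7  0.2] -0.2
```

Call:
servo_tool --pt "0 1 0 0 0" --pt "0 1 0 0 0" --pt "0 0 0 0 0"

```text
clock: 21.08
eef_pos: [0.4481, -0.2228, 0.0173]
tool_rot: [0.992, -0.13, 0.0, 0.0]
ft_force: [-1.0, 0.2, -1.4]
grip_width: 0.0002
grasp_force: 0.6
```

Call:
servo_tool --pt "0 1 0 0 0" --pt "0 0 0 0 0"

```text
clock: 21.32
eef_pos: [0.4482, -0.2228, 0.0172]
tool_rot: [0.992, -0.13, -0.001, 0.0]
ft_force: [-3.9, 0.0, 1.7]
grip_width: 0.0001
grasp_force: 2.0
```

Call:
servo_tool --pt "0 1 0 0 0" --pt "0 0 0 0 0"

```text
clock: 21.58
eef_pos: [0.4485, -0.2231, 0.0172]
tool_rot: [0.992, -0.13, -0.001, 0.0]
ft_force: [-5.6, 0.1, 3.3]
grip_width: -0.0001
grasp_force: 2.9
```

```bash
python3 car.py
```

```text
t 21.57 [-63.05  -8.78  34.21  -0.  ] F [-5.4 -1.3] 3.3
```

```bash
python3 -c "
from h import *
rows([(2,-74,-8.8,36,0),(3,-74,-8.8,80,0),(10,2,-102,80,1.571),(3,2,-102,34,1.571)])"
```

```text
t 21.57 stage pose [-6.3045e+01 -8.7760e+00  3.4208e+01 -1.0000e-03] Fstage [-5.4 -1.3] 3.3
[[0.0,-5.5,0.0,-0.9,-0.0],[0.0,-5.5,0.0,-0.9,-0.0],[0.0,0.0,0.0,-14.7,-0.0],[0.0,0.0,0.0,-14.7,-0.0],[0.0,0.0,0.0,-14.7,-0.0],[0.0,7.6,9.3,-0.0,-0.157],[0.0,6.0,10.4,-0.0,-0.157],[0.0,4.3,11.2,-0.0,-0.157],[0.0,2.5,11.8,-0.0,-0.157],[0.0,0.7,12.0,-0.0,-0.157],[0.0,-1.2,12.0,-0.0,-0.157],[0.0,-3.1,11.6,-0.0,-0.157],[0.0,-4.9,11.0,-0.0,-0.157],[0.0,-6.5,10.1,-0.0,-0.157],[0.0,-8.0,9.0,-0.0,-0.157],[0.0,0.0,0.0,15.3,-0.0],[0.0,0.0,0.0,15.3,-0.0],[0.0,0.0,0.0,15.3,-0.0]]
```

Call:
servo_tool --pt "0 -6 0 -1 0" --pt "0 -6 0 -1 0" --pt "0 0 0 -15 0" --pt "0 0 0 -15 0" --pt "0 0 0 -15 0" --pt "0 7.5 9.5 0 -0.157" --pt "0 6 10.5 0 -0.157" --pt "0 4.5 11 0 -0.157" --pt "0 2.5 12 0 -0.157" --pt "0 0.5 12 0 -0.157" --pt "0 -1 12 0 -0.157" --pt "0 -3 11.5 0 -0.157" --pt "0 -5 11 0 -0.157" --pt "0 -6.5 10 0 -0.157" --pt "0 -8 9 0 -0.157" --pt "0 0 0 0 0"

```text
clock: 23.58
eef_pos: [0.4883, -0.3308, 0.0652]
tool_rot: [0.794, 0.608, 0.0, 0.001]
ft_force: [-0.3, -0.5, 0.2]
grip_width: 0.0001
grasp_force: 0.0
```

```bash
cat > fitc.py <<'E'
from h import *
# carrier pose in the stage frame: fit a rectangle to the blue+white top at z=46 (scene); stop bars similarly
p,d=viewer.camera('scene')
q=viewer.masks_of('scene','carrier')[:1]
for r in q:
    m=r['mask']; ys,xs=np.where(m)
    W=np.array([at_z('scene',(y,x),.046)[:2] for y,x in zip(ys,xs)]); D=d[ys,xs]
    Z=np.array([at_depth('scene',(y,x),d[y,x])[2] for y,x in zip(ys,xs)])
    S=((W-T)@RS*1e3)[(abs(Z-.046)<.004)].astype('f4')
    (c,sz,a)=cv2.minAreaRect(S); print('p',r['p'],'centre',np.round(c,1),'size',np.round(sz,1),'angle deg',round(a,2)); print(cv2.boxPoints((c,sz,a)).round(1).tolist())
E
python3 fitc.py; python3 -c "
from h import *
rows([(3,2,-102,34,1.571)])"
```

```text
t 23.68 stage pose [   2.116 -101.838   81.798    1.567] Fstage [ 0.8 -1.1] -0.6
[[0.0,-0.1,-0.0,15.9,-0.001],[0.0,-0.1,-0.0,15.9,-0.001],[0.0,-0.1,-0.0,15.9,-0.001]]Traceback (most recent call last):
  File "fitc.py", line 8, in <module>
    Z=np.array([at_depth('scene',(y,x),d[y,x])[2] for y,x in zip(ys,xs)])
                ~~~~~~~~^^^^^^^^^^^^^^^^^^^^^^
  File "h.py", line 12, in at_depth
    o,r=ray(n,px); return o+r*dep
        ~~~^^^^^^
  File "h.py", line 6, in ray
    K,d,R,t=cal(n)
            ~~~^^^
  File "h.py", line 4, in cal
    c=viewer.get_calibration(n); return [np.array(c[k],float) for k in("camera_matrix","distortion","R","t")]
ValueError: time passes only in moves, steps and waits
```

Call:
servo_tool --pt "0 0 0 16 0" --pt "0 0 0 16 0" --pt "0 0 0 10 0" --pt "0 0 0 6 0" --pt "0 0 0 0 0"

```text
clock: 24.3
eef_pos: [0.4872, -0.3296, 0.0156]
tool_rot: [0.793, 0.609, -0.0, -0.001]
ft_force: [-0.2, 0.9, 0.1]
grip_width: -0.0
grasp_force: 0.0
```

```bash
sed -i 's/^def cal/import functools\n@functools.lru_cache\ndef cal/' h.py; python3 car.py
```

```text
t 24.30 [   1.71 -101.82   32.57    1.57] F [-0.4  0.8] 0.1
```

Tool x now points to stage +y. Push gently.

Call:
servo_tool --pt "0 2 0 0 0" --pt "0 2 0 0 0" --pt "0 2 0 0 0" --pt "0 1.5 0 0 0" --pt "0 1 0 0 0" --pt "0 1 0 0 0" --pt "0 1 0 0 0" --pt "0 0 0 0 0"

```text
clock: 25.3
eef_pos: [0.4903, -0.3197, 0.0163]
tool_rot: [0.793, 0.609, -0.0, -0.0]
ft_force: [-0.0, 0.0, 0.6]
grip_width: 0.0001
grasp_force: 0.0
```

Call:
servo_tool --pt "0 1 0 0 0" --pt "0 1 0 0 0" --pt "0 0 0 0 0"

```text
clock: 25.68
eef_pos: [0.4908, -0.3181, 0.0163]
tool_rot: [0.793, 0.609, -0.0, 0.0]
ft_force: [-1.0, -0.7, -0.7]
grip_width: -0.0
grasp_force: 0.9
```

```bash
python3 car.py
```

```text
t 25.68 [  2.23 -89.76  33.32   1.57] F [-0.8 -0.9] -0.7
```

Call:
servo_tool --pt "0 1 0 0 0" --pt "0 1 0 0 0" --pt "0 1 0 0 0" --pt "0 0 0 0 0"

```text
clock: 26.18
eef_pos: [0.4916, -0.3148, 0.0163]
tool_rot: [0.793, 0.609, 0.0, -0.0]
ft_force: [-0.6, -2.0, -0.1]
grip_width: -0.0
grasp_force: 0.7
```

Call:
servo_tool --pt "0 1 0 0 0" --pt "0 0 0 0 0"

```text
clock: 26.42
eef_pos: [0.4919, -0.3143, 0.0164]
tool_rot: [0.793, 0.609, -0.0, 0.0]
ft_force: [-0.5, -2.9, -1.5]
grip_width: 0.0
grasp_force: 1.5
```

Call:
servo_tool --pt "0 1 0 0 0" --pt "0 0 0 0 0"

```text
clock: 26.68
eef_pos: [0.4924, -0.3143, 0.0165]
tool_rot: [0.793, 0.609, -0.0, 0.001]
ft_force: [-0.4, -5.4, -2.0]
grip_width: 0.0002
grasp_force: 2.6
```

```bash
python3 car.py; python3 fitc.py
```

```text
t 26.68 [  2.86 -85.69  33.54   1.57] F [ 1.  -5.4] -2.0
p 0.74 centre [-5.3  0.1] size [ 94.  154.1] angle deg 0.68
[[-53.20000076293945, 76.5999984741211], [-51.400001525878906, -77.5], [42.599998474121094, -76.4000015258789], [40.70000076293945, 77.69999694824219]]
```

```bash
python3 -c "
from h import *
rows([(2,2.9,-98,34,1.571),(3,2.9,-98,82,1.571),(10,-82,-20,82,0),(3,-82,-20,34,0)])"
```

```text
t 26.77 stage pose [  2.817 -85.676  33.511   1.569] Fstage [ 2.1 -5.9] -1.8
[[0.0,-6.2,0.1,-0.2,-0.001],[0.0,-6.2,0.0,-0.2,-0.001],[0.0,0.0,0.0,-16.0,-0.0],[0.0,0.0,0.0,-16.0,-0.0],[0.0,0.0,0.0,-16.0,-0.0],[0.0,7.8,-8.5,-0.0,0.157],[0.0,6.4,-9.6,-0.0,0.157],[0.0,4.8,-10.5,-0.0,0.157],[0.0,3.1,-11.1,-0.0,0.157],[0.0,1.3,-11.5,-0.0,0.157],[0.0,-0.5,-11.5,-0.0,0.157],[0.0,-2.3,-11.3,-0.0,0.157],[0.0,-4.0,-10.8,-0.0,0.157],[0.0,-5.7,-10.0,-0.0,0.157],[0.0,-7.2,-9.0,-0.0,0.157],[0.0,0.0,0.0,16.0,-0.0],[0.0,0.0,0.0,16.0,-0.0],[0.0,0.0,0.0,16.0,-0.0]]
```

Call:
servo_tool --pt "0 -7 0 0 0" --pt "0 -7 0 0 0" --pt "0 0 0 -16 0" --pt "0 0 0 -16 0" --pt "0 0 0 -16 0" --pt "0 8 -8.5 0 0.157" --pt "0 6.5 -9.5 0 0.157" --pt "0 5 -10.5 0 0.157" --pt "0 3 -11 0 0.157" --pt "0 1.5 -11.5 0 0.157" --pt "0 -0.5 -11.5 0 0.157" --pt "0 -2.5 -11.5 0 0.157" --pt "0 -4 -11 0 0.157" --pt "0 -6 -10 0 0.157" --pt "0 -7 -9 0 0.157" --pt "0 0 0 0 0"

```text
clock: 28.78
eef_pos: [0.4266, -0.2282, 0.0654]
tool_rot: [0.992, -0.128, 0.0, 0.0]
ft_force: [0.5, 0.4, -0.8]
grip_width: 0.0
grasp_force: 0.0
```

```bash
python3 car.py
python3 - <<'E'
from h import *
b,d=save('scene','s6.png'); cv2.imwrite('pics/s6c.png',cv2.resize(b[180:260,260:350,::-1],None,fx=7,fy=7,interpolation=2))
E
```

```text
t 28.77 [-82.91 -19.39  82.4    0.  ] F [0.4 0.5] -0.8
```

View pics/s6c.png

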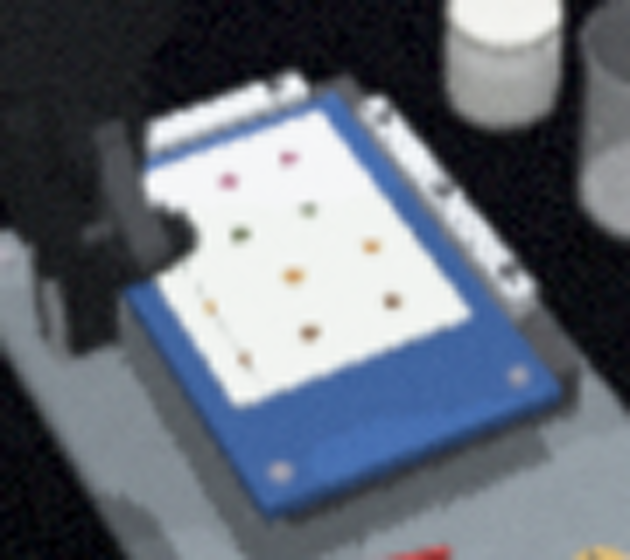

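The picture shows the +y edge tight against the side stop. A narrow grey strip runs along the back stop at px (340..520, 100..300), which is probably the stop's face. I'll push again in x to make sure.

Call:
servo_tool --pt "0 0 0 16 0" --pt "0 0 0 16 0" --pt "0 0 0 10 0" --pt "0 0 0 6 0" --pt "0 6 0 0 0" --pt "0 5 0 0 0" --pt "0 3 0 0 0" --pt "0 1.5 0 0 0" --pt "0 1 0 0 0" --pt "0 1 0 0 0" --pt "0 1 0 0 0" --pt "0 0 0 0 0"

```text
clock: 30.32
eef_pos: [0.4444, -0.2334, 0.0163]
tool_rot: [0.992, -0.13, 0.0, 0.0]
ft_force: [0.2, -0.8, -0.5]
grip_width: -0.0003
grasp_force: 0.0
```

```bash
python3 car.py
```

```text
t 30.32 [-64.38 -19.84  33.32  -0.  ] F [ 0.3 -0.7] -0.5
```

Call:
servo_tool --pt "0 1 0 0 0" --pt "0 1 0 0 0" --pt "0 0 0 0 0"

```text
clock: 30.7
eef_pos: [0.4455, -0.2337, 0.0162]
tool_rot: [0.992, -0.13, -0.001, -0.0]
ft_force: [-1.6, -0.1, 1.4]
grip_width: 0.0001
grasp_force: 1.3
```

Call:
servo_tool --pt "0 1 0 0 0" --pt "0 0 0 0 0"

```text
clock: 30.95
eef_pos: [0.4467, -0.2342, 0.0161]
tool_rot: [0.992, -0.13, -0.001, 0.0]
ft_force: [-3.4, 0.3, 0.9]
grip_width: 0.0002
grasp_force: 1.7
```

Call:
servo_tool --pt "0 1 0 0 0" --pt "0 0 0 0 0"

```text
clock: 31.2
eef_pos: [0.4469, -0.2343, 0.0161]
tool_rot: [0.992, -0.13, -0.001, 0.0]
ft_force: [-5.6, -0.2, 4.3]
grip_width: 0.0003
grasp_force: 2.8
```

```bash
python3 car.py
```

```text
t 31.20 [-61.71 -20.09  33.14  -0.  ] F [-5.4 -1.6] 4.3
```

Call:
servo_tool --pt "0 -6 0 0 0" --pt "0 0 -18 0 0" --pt "0 0 -18 0 0" --pt "0 0 -18 0 0" --pt "0 1.5 0 0 0" --pt "0 1 0 0 0" --pt "0 1 0 0 0" --pt "0 0 0 0 0"

```text
clock: 32.2
eef_pos: [0.4598, -0.1821, 0.0163]
tool_rot: [0.991, -0.13, 0.0, 0.0]
ft_force: [0.4, 0.9, -0.4]
grip_width: 0.0004
grasp_force: 0.0
```

Call:
servo_tool --pt "0 1 0 0 0" --pt "0 0 0 0 0"

```text
clock: 32.45
eef_pos: [0.4607, -0.1821, 0.0163]
tool_rot: [0.992, -0.13, 0.0, 0.0]
ft_force: [0.5, 0.4, 0.1]
grip_width: -0.0
grasp_force: 0.0
```

Call:
servo_tool --pt "0 1 0 0 0" --pt "0 0 0 0 0"

```text
clock: 32.7
eef_pos: [0.4612, -0.1821, 0.0162]
tool_rot: [0.992, -0.13, -0.0, 0.0]
ft_force: [-1.7, 0.2, 0.9]
grip_width: 0.0
grasp_force: 0.6
```

```bash
python3 car.py
```

```text
t 32.70 [-61.32  34.05  33.21  -0.  ] F [-1.7 -0.2] 0.9
```

Call:
servo_tool --pt "0 1 0 0 0" --pt "0 0 0 0 0"

```text
clock: 32.95
eef_pos: [0.4612, -0.1821, 0.016]
tool_rot: [0.992, -0.13, -0.001, -0.0]
ft_force: [-4.2, 1.0, 3.3]
grip_width: 0.0002
grasp_force: 2.6
```

Call:
servo_tool --pt "0 1 0 0 0" --pt "0 0 0 0 0"

```text
clock: 33.2
eef_pos: [0.4612, -0.1821, 0.016]
tool_rot: [0.992, -0.13, -0.002, -0.0]
ft_force: [-7.4, 0.5, 5.4]
grip_width: 0.0003
grasp_force: 3.7
```

```bash
python3 car.py
```

```text
t 33.20 [-61.34  34.13  32.96  -0.  ] F [-7.3 -1.4] 5.4
```

```bash
python3 -c "
from h import *
rows([(2,-74,34,34,0),(3,-74,34,82,0),(10,2,-97,82,1.571)])"
```

```text
t 33.20 stage pose [-61.336  34.126  32.957  -0.   ] Fstage [-7.3 -1.4] 5.4
[[0.0,-6.3,0.1,-0.5,-0.0],[0.0,-6.3,0.1,-0.5,-0.0],[0.0,0.0,0.0,-16.0,-0.0],[0.0,0.0,0.0,-16.0,-0.0],[0.0,0.0,0.0,-16.0,-0.0],[0.0,7.6,13.1,-0.0,-0.157],[0.0,5.5,14.1,-0.0,-0.157],[0.0,3.2,14.8,-0.0,-0.157],[0.0,0.8,15.1,-0.0,-0.157],[0.0,-1.6,15.1,-0.0,-0.157],[0.0,-3.9,14.6,-0.0,-0.157],[0.0,-6.1,13.8,-0.0,-0.157],[0.0,-8.2,12.7,-0.0,-0.157],[0.0,-10.1,11.3,-0.0,-0.157],[0.0,-11.8,9.6,-0.0,-0.157]]
```

Call:
servo_tool --pt "0 -7 0 0 0" --pt "0 -7 0 0 0" --pt "0 0 0 -16 0" --pt "0 0 0 -16 0" --pt "0 0 0 -17 0" --pt "0 7.5 13 0 -0.157" --pt "0 5.5 14 0 -0.157" --pt "0 3 15 0 -0.157" --pt "0 1 15 0 -0.157" --pt "0 -1.5 15 0 -0.157" --pt "0 -4 14.5 0 -0.157" --pt "0 -6 14 0 -0.157" --pt "0 -8 12.5 0 -0.157" --pt "0 -10 11.5 0 -0.157" --pt "0 -12 9.5 0 -0.157" --pt "0 0 0 0 0"

```text
clock: 35.2
eef_pos: [0.4903, -0.3257, 0.0653]
tool_rot: [0.794, 0.608, 0.0, 0.001]
ft_force: [-0.0, 0.5, -0.7]
grip_width: -0.0003
grasp_force: 0.0
```

```bash
python3 car.py
```

```text
t 35.20 [  3.73 -97.19  82.31   1.57] F [-0.1  0.5] -0.7
```

Call:
servo_tool --pt "0 0 0 16 0" --pt "0 0 0 16 0" --pt "0 0 0 11 0" --pt "0 0 0 6 0" --pt "0 4 0 0 0" --pt "0 3 0 0 0" --pt "0 2 0 0 0" --pt "0 1 0 0 0" --pt "0 1 0 0 0" --pt "0 0 0 0 0"

```text
clock: 36.45
eef_pos: [0.4927, -0.3142, 0.0164]
tool_rot: [0.793, 0.609, 0.0, 0.0]
ft_force: [-0.2, -0.7, 0.9]
grip_width: 0.0001
grasp_force: 0.0
```

Call:
servo_tool --pt "0 1 0 0 0" --pt "0 1 0 0 0" --pt "0 0 0 0 0"

```text
clock: 36.83
eef_pos: [0.4931, -0.3139, 0.0164]
tool_rot: [0.793, 0.609, -0.001, 0.001]
ft_force: [-0.3, -4.9, -1.1]
grip_width: 0.0003
grasp_force: 2.6
```

```bash
python3 car.py
```

```text
t 36.83 [  3.4  -85.11  33.43   1.57] F [ 1.  -4.8] -1.1
```

Call:
servo_tool --pt "0 1 0 0 0" --pt "0 0 0 0 0"

```text
clock: 37.08
eef_pos: [0.4931, -0.314, 0.0165]
tool_rot: [0.794, 0.608, -0.002, 0.002]
ft_force: [-1.3, -7.1, -1.8]
grip_width: -0.0003
grasp_force: 3.7
```

```bash
python3 -c "
from h import *
rows([(2,3.4,-98,34,1.57),(5,3.4,-98,112,1.57),(10,-51,-155,112,0.05)])"
```

```text
t 37.08 stage pose [  3.406 -85.138  33.454   1.568] Fstage [ 0.6 -7.2] -1.8
[[0.0,-6.4,0.0,-0.3,-0.001],[0.0,-6.4,0.0,-0.3,-0.001],[0.0,0.0,0.0,-15.6,-0.0],[0.0,0.0,0.0,-15.6,-0.0],[0.0,0.0,0.0,-15.6,-0.0],[0.0,0.0,0.0,-15.6,-0.0],[0.0,0.0,0.0,-15.6,-0.0],[0.0,-5.7,-5.4,-0.0,0.152],[0.0,-6.5,-4.5,-0.0,0.152],[0.0,-7.1,-3.5,-0.0,0.152],[0.0,-7.5,-2.4,-0.0,0.152],[0.0,-7.8,-1.2,-0.0,0.152],[0.0,-7.9,-0.0,-0.0,0.152],[0.0,-7.8,1.2,-0.0,0.152],[0.0,-7.5,2.3,-0.0,0.152],[0.0,-7.1,3.5,-0.0,0.152],[0.0,-6.5,4.5,-0.0,0.152]]
```

Call:
servo_tool --pt "0 -7 0 0 0" --pt "0 -7 0 0 0" --pt "0 0 0 -16 0" --pt "0 0 0 -16 0" --pt "0 0 0 -16 0" --pt "0 0 0 -16 0" --pt "0 0 0 -16 0" --pt "0 -5.5 -5.5 0 0.155" --pt "0 -6.5 -4.5 0 0.155" --pt "0 -7 -3.5 0 0.155" --pt "0 -7.5 -2.5 0 0.155" --pt "0 -8 -1 0 0.155" --pt "0 -8 0 0 0.155" --pt "0 -8 1 0 0.155" --pt "0 -7.5 2.5 0 0.155" --pt "0 -7 3.5 0 0.155" --pt "0 -6.5 4.5 0 0.155" --pt "0 0 0 0 0"

```text
clock: 39.33
eef_pos: [0.4214, -0.3653, 0.0969]
tool_rot: [0.993, -0.119, 0.0, 0.0]
ft_force: [-0.0, 0.3, -0.0]
grip_width: 0.0001
grasp_force: 0.0
```

```bash
python3 car.py
python3 - <<'E'
from h import *
p,d=save('scene','s7.png'); pi=p.astype(int)
m=(pi[:,:,0]>100)&(pi[:,:,1]<80)&(pi[:,:,2]<80)&(d>0); k,l,st,_=cv2.connectedComponentsWithStats(m.astype('u1'));i=1+np.argmax(st[1:,4]); ys,xs=np.where(l==i)
P=np.array([at_depth('scene',(y,x),d[y,x]) for y,x in zip(ys,xs)]);S=(P[:,:2]-T)@RS*1e3
k=(P[:,2]>.05)&(P[:,2]<.11);S=S[k].astype('f4');print('rect',cv2.minAreaRect(S),'pct x',np.percentile(S[:,0],[2,98]).round(1),'y',np.percentile(S[:,1],[2,98]).round(1),'z',np.percentile(P[k,2],[5,25,50,75,95]).round(4))
cv2.imwrite('pics/s7c.png',cv2.resize(p[180:330,230:400,::-1],None,fx=4,fy=4,interpolation=2))
E
```

```text
t 39.33 [-5.2650e+01 -1.5322e+02  1.1391e+02  2.0000e-02] F [-0.1  0.3] -0.0
rect ((-47.43250274658203, -155.91470336914062), (40.85987854003906, 46.241172790527344), 2.963365077972412) pct x [-67. -28.] y [-177.8 -134.1] z [0.0755 0.0784 0.082  0.0855 0.0909]
```

View pics/s7c.png

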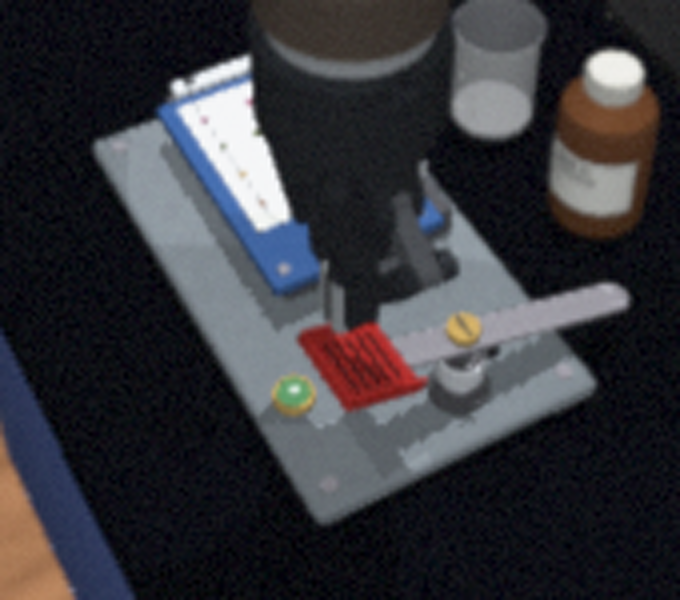

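Call:
servo_tool --pt "0 3.5 2.5 8 0.02" --pt "0 0 0 10 0" --pt "0 0 0 8 0" --pt "0 0 0 2 0" --pt "0 0 0 2 0" --pt "0 0 0 2 0" --pt "0 0 0 2 0" --pt "0 0 0 2 0" --pt "0 0 0 0 0"

```text
clock: 40.5
eef_pos: [0.4244, -0.3685, 0.0605]
tool_rot: [0.992, -0.13, 0.0, 0.0]
ft_force: [-2.4, 1.0, 4.4]
grip_width: -0.0
grasp_force: 1.9
```

Call:
servo_tool --pt "0 0 0 2 0" --pt "0 0 0 2 0" --pt "0 0 0 2 0" --pt "0 0 0 2 0" --pt "0 0 0 2 0" --pt "0 0 0 0 0"

```text
clock: 41.25
eef_pos: [0.4235, -0.3682, 0.05]
tool_rot: [0.992, -0.13, -0.001, -0.0]
ft_force: [-3.3, 0.9, 5.5]
grip_width: 0.0003
grasp_force: 2.9
```

```bash
python3 car.py
```

```text
t 41.25 [ -49.9  -155.49   67.01   -0.  ] F [-3.4  0. ] 5.5
```

Call:
servo_tool --pt "0 0 0 2 0" --pt "0 0 0 2 0" --pt "0 0 0 2 0" --pt "0 0 0 1 0" --pt "0 0 0 0 0"

```text
clock: 41.88
eef_pos: [0.4232, -0.3682, 0.0434]
tool_rot: [0.992, -0.13, -0.001, 0.0]
ft_force: [-5.6, 1.0, 8.6]
grip_width: -0.0002
grasp_force: 4.5
```

Call:
servo_tool --pt "0 0 0 1 0" --pt "0 0 0 1 0" --pt "0 0 0 0 0"

```text
clock: 42.25
eef_pos: [0.4232, -0.3682, 0.0415]
tool_rot: [0.992, -0.13, -0.001, 0.0]
ft_force: [-5.8, 1.8, 8.1]
grip_width: 0.0001
grasp_force: 4.8
```

Call:
servo_tool --pt "0 0 0 1 0" --pt "0 0 0 1 0" --pt "0 0 0 0 0"

```text
clock: 42.62
eef_pos: [0.4233, -0.3683, 0.0403]
tool_rot: [0.992, -0.13, -0.001, 0.0]
ft_force: [-6.8, 2.2, 12.8]
grip_width: -0.0001
grasp_force: 7.0
```

```bash
python3 car.py
```

```text
t 42.62 [ -50.1  -155.64   57.34   -0.  ] F [-7.1  0.4] 12.8
```

```bash
python3 -c "
from h import *
p,o=pose()
rows(swing(1.56,0,18,p[2],p[3])) "
```

```text
t 42.62 stage pose [-5.01030e+01 -1.55642e+02  5.73390e+01 -1.00000e-03] Fstage [-7.1  0.4] 12.8
[[0.0,0.4,5.2,-0.0,-0.087],[0.0,0.3,5.2,-0.0,-0.087],[0.0,0.3,5.2,-0.0,-0.087],[0.0,0.3,5.2,-0.0,-0.087],[0.0,0.3,5.2,-0.0,-0.087],[0.0,0.3,5.2,-0.0,-0.087],[0.0,0.3,5.2,-0.0,-0.087],[0.0,0.3,5.2,-0.0,-0.087],[0.0,0.3,5.2,-0.0,-0.087],[0.0,0.3,5.2,-0.0,-0.087],[0.0,0.3,5.2,-0.0,-0.087],[0.0,0.3,5.2,-0.0,-0.087],[0.0,0.3,5.2,-0.0,-0.087],[0.0,0.3,5.2,-0.0,-0.087],[0.0,0.3,5.2,-0.0,-0.087],[0.0,0.3,5.2,-0.0,-0.087],[0.0,0.3,5.2,-0.0,-0.087],[0.0,0.3,5.2,-0.0,-0.087]]
```

Call:
servo_tool --pt "0 0 5 0 -0.087" --pt "0 0.1 5.2 0 -0.087" --pt "0 0.2 5.2 0 -0.087" --pt "0 0.3 5.2 0 -0.087" --pt "0 0.3 5.2 0 -0.087" --pt "0 0.3 5.2 0 -0.087" --pt "0 0.3 5.2 0 -0.087" --pt "0 0 0 0 0"

```text
clock: 43.62
eef_pos: [0.4266, -0.4059, 0.0408]
tool_rot: [0.985, 0.173, 0.0, 0.002]
ft_force: [-3.3, -1.2, 9.8]
grip_width: 0.0
grasp_force: 5.2
```

```bash
python3 car.py; python3 padq.py|grep -v top
```

```text
t 43.62 [ -37.27 -191.09   57.78    0.61] F [-2.9 -2.1] 9.8
scene 260 pad c [ -43.9 -197.2] z 0.0592 q 0.906
[ -37.3  -191.07   57.79    0.61] q tool 0.919
```

Call:
servo_tool --pt "0 0 0 0.8 0" --pt "0 0.3 5.2 0 -0.087" --pt "0 0.3 5.2 0 -0.087" --pt "0 0.3 5.2 0 -0.087" --pt "0 0 0 0 0"

```text
clock: 44.35
eef_pos: [0.4351, -0.4199, 0.0406]
tool_rot: [0.954, 0.3, 0.001, 0.003]
ft_force: [-1.8, -1.9, 9.9]
grip_width: 0.0003
grasp_force: 5.6
```

```bash
python3 car.py; python3 padq.py|grep -v top
```

```text
t 44.35 [ -25.44 -202.45   57.61    0.87] F [-1.3 -2.3] 9.9
scene 284 pad c [ -28.9 -207.5] z 0.0594 q 0.637
[ -25.41 -202.44   57.67    0.87] q tool 0.641
```

Call:
servo_tool --pt "0 0 0 0.8 0" --pt "0 0.3 5.2 0 -0.087" --pt "0 0.3 5.2 0 -0.087" --pt "0 0.3 5.2 0 -0.087" --pt "0 0.3 5.2 0 -0.087" --pt "0 0.3 5.2 0 -0.087" --pt "0 0 0 0 0"

```text
clock: 45.32
eef_pos: [0.4557, -0.4362, 0.0404]
tool_rot: [0.866, 0.5, 0.002, 0.003]
ft_force: [-0.0, 1.5, 12.4]
grip_width: 0.0002
grasp_force: 6.2
```

```bash
python3 car.py; python3 padq.py|grep -v top; python3 -c "
from h import *
p,o=pose()
rows(swing(np.arctan2(10-p[0],-155-p[1]),0,3,p[2],p[3])) "
```

```text
t 45.33 [  -1.3  -212.87   57.43    1.31] F [-0.4  1.4] 12.4
scene 225 pad c [  -5.1 -221.4] z 0.0593 q 0.223
[  -1.29 -212.87   57.47    1.31] q tool 0.193
t 45.42 stage pose [  -1.286 -212.867   57.47     1.306] Fstage [0.4 2. ] 12.7
[[0.0,-0.6,3.9,-0.0,-0.064],[0.0,0.4,3.8,-0.0,-0.064],[0.0,0.4,3.8,-0.0,-0.064]]
```

Call:
servo_tool --pt "0 0 4 0 -0.065" --pt "0 0.3 4 0 -0.065" --pt "0 0.3 3.7 0 -0.065" --pt "0 0 0 0 0"

```text
clock: 45.92
eef_pos: [0.4664, -0.44, 0.0404]
tool_rot: [0.813, 0.582, 0.002, 0.003]
ft_force: [0.1, 3.5, 12.8]
grip_width: -0.0004
grasp_force: 6.4
```

```bash
python3 car.py; python3 padq.py|grep -v top
```

```text
t 45.92 [   9.99 -213.84   57.42    1.5 ] F [-0.8  3.4] 12.8
scene 224 pad c [   6.2 -221.6] z 0.0591 q 0.058
[   9.97 -213.84   57.41    1.5 ] q tool 0.001
```

Call:
servo_tool --pt "0 0 0 -1.5 0" --pt "0 0 0 -1.5 0" --pt "0 0 0 -1.5 0" --pt "0 0 0 -1.5 0" --pt "0 0 0 -1.5 0" --pt "0 0 0 -1.5 0" --pt "0 0 0 -1.5 0" --pt "0 0 0 -1.5 0" --pt "0 0 0 -1.5 0" --pt "0 0 0 -4 0" --pt "0 0 0 -10 0" --pt "0 0 0 -20 0" --pt "0 0 0 -20 0" --pt "0 -30 0 -20 0" --pt "0 -40 0 -20 0" --pt "0 -40 0 -20 0" --pt "0 0 0 0 0"

```text
clock: 48.15
eef_pos: [0.4268, -0.5474, 0.1679]
tool_rot: [0.815, 0.579, -0.0, 0.003]
ft_force: [-0.7, -1.0, 0.0]
grip_width: 0.0003
grasp_force: 0.0
```

```bash
python3 car.py; python3 padq.py
python3 - <<'E'
from h import *
a,_=save('top','t8.png'); b,_=save('scene','s8.png')
A=cv2.resize(a[150:290,240:440,::-1],(800,560),interpolation=2);cv2.imwrite('pics/t8c.png',A)
B=cv2.resize(b[175:325,240:400,::-1],None,fx=4,fy=4,interpolation=2);cv2.imwrite('pics/s8c.png',B)
E
```

```text
t 48.15 [  -0.64 -327.77  184.91    1.5 ] F [-0.4 -1.1] 0.0
top 505 pad c [   9.9 -216.8] z 0.0665 q 0.002
scene 501 pad c [  10.  -215.3] z 0.0665 q 0.0
[  -1.   -324.04  182.44    1.5 ] q tool 0.065
```

View pics/s8c.png

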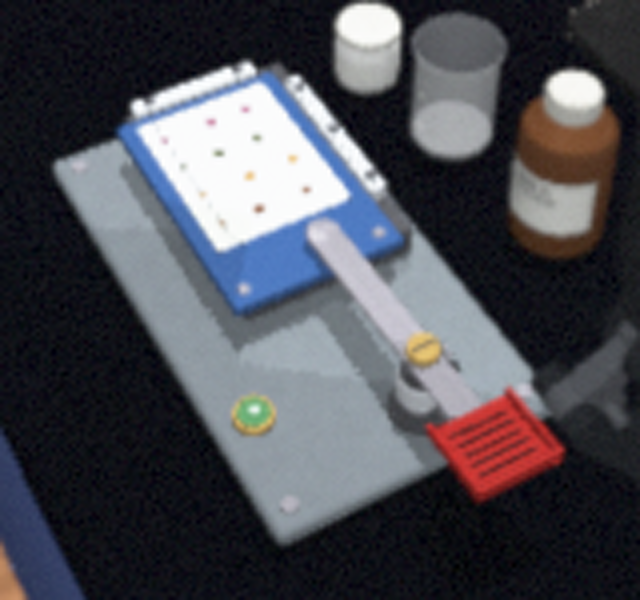

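View pics/t8c.png

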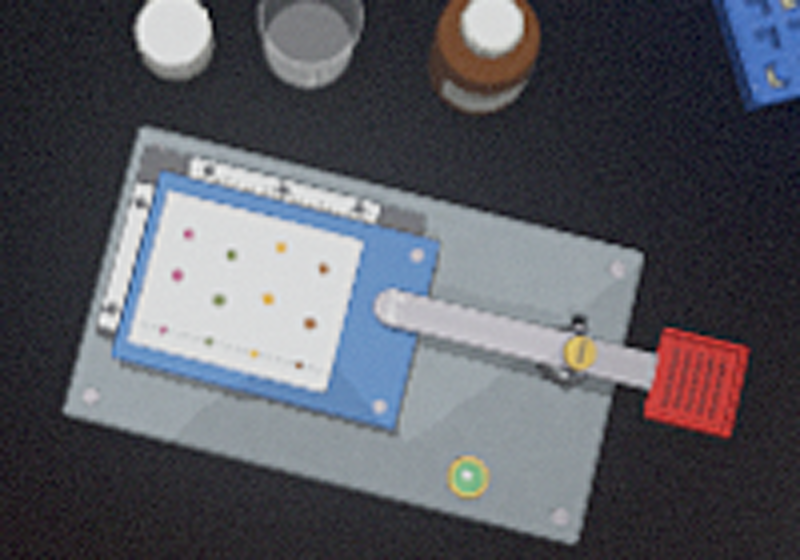

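The pictures show the carrier edges tight and parallel to both stops. The toe rests on the margin at q≈0, the pad is back at its original height, and the bystanders are still standing. Handing in.

```bash
python3 -c "
from workcell import bot
print(bot.job_done())"
```

```text
the job is handed in; nothing more can be done
None
```

The job is handed in at about 48 s of the 72 s allowed: the carrier is home against both stops, and the clip is back square with its toe clamping the margin. The pad was pressed through both swings, and the beaker, bottle and pot still stand where they were. No verdict came back from the judging call.

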